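# Set out cabinet hardware and log it on the tally counter

### The arm

A 6-joint arm with a two-finger parallel gripper is mounted at the origin on the work surface. World frame = base frame: x ahead of the robot, y to its left, z up, the work surface at z = 0. Lengths are in mm, angles in rad, forces in N, time in s.
With the tool pointing down it reaches from about 375 to 750 mm from the base axis. Payload 9 kg.
Tool frame: the origin (TCP) lies at the very end of the fingers, on their centre line; the grasp point (between the pads) lies 19 mm behind it; y points along the fingers, z is the direction in which the jaws open and shut, and the axes are right-handed (so a half turn about y gives the same grasp; the last joint's range is limited). The gripper opens to 85 mm and grips with 20 to 120 N. Pads are 22 mm wide; open, the fingers measure 114 mm over their backs; the gripper's body (76 mm by 85 mm) begins 54 mm behind the grasp point. The pads swing forward as they close: fully open they stand 13 mm farther back than shut.
Start: joints at [-1.444, 0.104, 0.097, 1.564, 0, 1.353], TCP at [202.816, -564.714, 231.331] pointing down, gripper open.
Joint ranges: [-2.99, 2.99], [-0.84, 1.86], [-1.1, 1.16], [-1.84, 2.11], [-1.51, 1.56], [-3.14, 3.14]. Speed limits (rad/s): [2.22, 2.22, 2.57, 3.14, 3.14, 3.14].

### API

Orientations are given as a rotation vector (axis times angle).
In Python, from workcell import arm, grab_frame gives the robot as it stands.
- The arm moves only by the shell command python3 -m pendant 'ROWS'. ROWS is text: rows parted by semicolons, each of 7 numbers parted by spaces: the shift along the tool's x, y, z in mm, then the turn, a rotation vector about the tool's x, y, z in degrees, then the gripper's target within -1 to 1 (fully open at 1, half-way at 0, shut at -1). In form: dx dy dz ax ay az fingers; .... A call has 1 to 10 rows; each row shifts and turns the commanded pose from where the row before left it, along the tool's axes as they then stand; what a row does not reach is not made up. A row lasts 1/12 s, in which the tool goes at most 41.7 mm and 7.16 degrees, less where a joint would pass 70% of its speed; a pose out of reach is approached as far as the arm can. A call with a gripper value outside its range is refused whole. The fingers move at their own pace and stop on an object; the grip force is fixed at half the most. Time passes only in rows, so rows that do not move let the fingers close. It gives the time, the measured TCP pose, the force and the opening at its end, in the units of the state.
- arm.sense(): the state, without advancing time (a new reading comes with each control period).
- grab_frame(name): name is "scene" or "top" or "wrist"; returns a dict with "pixels" (480x640x3 uint8, red, green, blue), "depth" (480x640 float32, mm along the optical axis (not along the pixel's ray), 0 where there is no reading), "camera_matrix" (3x3 intrinsics, pixels), "world_from_camera" (4x4, takes a point from camera to world coordinates); the wrist camera has in their place "hand_eye" (4x4, takes a point from camera to tool coordinates, whose origin is the TCP and whose axes are the tool frame's). Camera axes: x right, y down, z forward; pixel columns grow to the right and rows downward; lengths in mm; the calibration is good to about 2 mm. The wrist camera is an equidistant fisheye: a pixel r from the principal point sees the ray r / f radians off the axis. A picture is of the moment at which its call begins: read the wrist's pose just before it.
- arm.hand_in(): hands the job in, once; it reports no verdict.
The state is a dict: "time": time; "qpos": joint angles; "dq": joint speeds; "joint_torque": joint torques, N m; "tool_pos": TCP position; "orientation": TCP orientation; "wrist_force": force on the tool from outside, world axes, zero at the start; "moment": the same for the moment, N m; "gripper_width": finger opening in mm.
Only numpy, scipy, OpenCV 4.12 (cv2) and the standard library are available. Lean on these libraries where they do the work, as an engineer would, in place of code of your own. Each camera call takes 0.05 s, during which the arm holds its last target.

### The job

Set out the cabinet hardware by the paint tins: first stand every white bracket on its base straight in front of (on the robot's side of) a tin, one per tin, its centre 9 cm from the tin's centre and its flange running squarely left to right across the bench, then swing the tally counter's red lever fully to its stop and let it spring back. Next stand every levelling foot on its rubber disc straight to the left (as the robot sees it) of a tin, one per tin, its centre 9 cm from the tin's centre, and swing the lever to its stop and let it spring back again. Put back anything that gets knocked off its spot, and leave the bottle, tape and wrench alone.

Things in the scene. Friction and masses are not known exactly. Their poses are not given: they have to be found in the camera images.
- blue_tin: blue touch-up paint tin, fixed to the bench, 52 mm diameter, 62 mm tall, upright; origin at the centre of its underside, axes parallel to the bench (x away from the robot, y to the robot's left)
- blue_front (a point): point on the bench 90 mm straight in front of the blue tin's centre, on the robot's side (-x): where a bracket's centre belongs
- blue_left (a point): point on the bench 90 mm straight to the left of the blue tin's centre as the robot sees it (+y): where a foot's centre belongs
- yellow_tin: yellow touch-up paint tin, fixed to the bench, 52 mm diameter, 62 mm tall, upright; origin at the centre of its underside, axes parallel to the bench (x away from the robot, y to the robot's left)
- yellow_front (a point): point on the bench 90 mm straight in front of the yellow tin's centre, on the robot's side (-x): where a bracket's centre belongs
- yellow_left (a point): point on the bench 90 mm straight to the left of the yellow tin's centre as the robot sees it (+y): where a foot's centre belongs
- red_tin: red touch-up paint tin, fixed to the bench, 52 mm diameter, 62 mm tall, upright; origin at the centre of its underside, axes parallel to the bench (x away from the robot, y to the robot's left)
- red_front (a point): point on the bench 90 mm straight in front of the red tin's centre, on the robot's side (-x): where a bracket's centre belongs
- red_left (a point): point on the bench 90 mm straight to the left of the red tin's centre as the robot sees it (+y): where a foot's centre belongs
- bracket1: white angle bracket (may be absent) standing on its base plate, 36 mm (x) by 44 mm (y), 8 mm thick; an upright flange 10 mm thick (x), 44 mm long (y), rises from the base to 42 mm above the bench, its mid-plane 10 mm to +x of the centre. Origin: centre of the base's underside; z up. 84 to 168 g. Pick it by the flange across its 10 mm, from above
- bracket2: white angle bracket (may be absent) standing on its base plate, 36 mm (x) by 44 mm (y), 8 mm thick; an upright flange 10 mm thick (x), 44 mm long (y), rises from the base to 42 mm above the bench, its mid-plane 10 mm to +x of the centre. Origin: centre of the base's underside; z up. 84 to 168 g. Pick it by the flange across its 10 mm, from above
- bracket3: white angle bracket (may be absent) standing on its base plate, 36 mm (x) by 44 mm (y), 8 mm thick; an upright flange 10 mm thick (x), 44 mm long (y), rises from the base to 42 mm above the bench, its mid-plane 10 mm to +x of the centre. Origin: centre of the base's underside; z up. 84 to 168 g. Pick it by the flange across its 10 mm, from above
- foot1: cabinet levelling foot (may be absent): black rubber disc 40 mm diameter, 12 mm thick, flat on the bench, with an upright steel stem 10 mm diameter up to 55 mm above the bench. Origin: centre of the disc's underside; z up. 84 to 168 g
- foot2: cabinet levelling foot (may be absent): black rubber disc 40 mm diameter, 12 mm thick, flat on the bench, with an upright steel stem 10 mm diameter up to 55 mm above the bench. Origin: centre of the disc's underside; z up. 84 to 168 g
- foot3: cabinet levelling foot (may be absent): black rubber disc 40 mm diameter, 12 mm thick, flat on the bench, with an upright steel stem 10 mm diameter up to 55 mm above the bench. Origin: centre of the disc's underside; z up. 84 to 168 g
- counter: grey bench tally counter, fixed, 75 mm (x) by 90 mm (y) by 50 mm tall, white number wheels on its -x face; origin at the centre of its underside, turned up to 20 degrees about z
- lever_pivot (a point): the counter lever's upright axis, on top of the counter, 56 mm above the bench
- lever_knob (a point): centre of the top of the lever's knob: an upright red post 18 mm diameter from 58 to 98 mm above the bench, 75 mm out from the pivot over the counter's right side (as the robot sees it)
- lever (a joint): angle of the sprung lever about its upright axis: 0 at rest, growing anticlockwise seen from above as the knob is pushed away from the robot (about +x), 1.0 rad at its stop; needs 1.5 to 5 N at the knob and springs back when let go
- drink: bystander: loose drink bottle, 60 mm diameter, 150 mm tall, beyond the tins; origin at the centre of its underside; leave alone
- tape: bystander: loose blue tape roll lying flat, 90 mm diameter, 25 mm high; origin at the centre of its underside; leave alone
- wrench: bystander: loose wrench lying on the right of the bench; leave alone
Things that resemble listed ones, but are neither listed nor needed, are in the scene too. What is shaped like the bracket3 but orange or purple is not meant.

How it is judged (in metres and radians):
On the way, in this order (a step that is already met when the one before it is completed fails the run):
1. every bracket stands in front of a tin of its own ((horizontal distance between bracket1 and blue_front below 0.016 m or horizontal distance between bracket1 and yellow_front below 0.016 m or horizontal distance between bracket1 and red_front below 0.016 m) and angle between each of bracket1, bracket2, bracket3's own z axis and vertical below 0.15 rad and height (world z) of each of bracket1, bracket2, bracket3 below 0.006 m and linear speed of each of bracket1, bracket2, bracket3 below 0.03 m/s and angle between the y axis of each of bracket1, bracket2, bracket3 and the y axis of blue_tin, either way round below 0.2 rad and (horizontal distance between bracket2 and blue_front below 0.016 m or horizontal distance between bracket2 and yellow_front below 0.016 m or horizontal distance between bracket2 and red_front below 0.016 m) and (horizontal distance between bracket3 and blue_front below 0.016 m or horizontal distance between bracket3 and yellow_front below 0.016 m or horizontal distance between bracket3 and red_front below 0.016 m) and horizontal distance between bracket1 and bracket2 above 0.08 m and horizontal distance between each of bracket1, bracket2 and bracket3 above 0.08 m), for 0.2 s.
2. the lever is swung to its stop (value of joint lever above 0.92 rad).
3. the lever has sprung back (value of joint lever below 0.1 rad), for 0.2 s.
4. every foot stands to the left of a tin of its own ((horizontal distance between foot1 and blue_left below 0.016 m or horizontal distance between foot1 and yellow_left below 0.016 m or horizontal distance between foot1 and red_left below 0.016 m) and angle between each of foot1, foot2, foot3's own z axis and vertical below 0.15 rad and height (world z) of each of foot1, foot2, foot3 below 0.006 m and linear speed of each of foot1, foot2, foot3 below 0.03 m/s and (horizontal distance between foot2 and blue_left below 0.016 m or horizontal distance between foot2 and yellow_left below 0.016 m or horizontal distance between foot2 and red_left below 0.016 m) and (horizontal distance between foot3 and blue_left below 0.016 m or horizontal distance between foot3 and yellow_left below 0.016 m or horizontal distance between foot3 and red_left below 0.016 m) and horizontal distance between foot1 and foot2 above 0.08 m and horizontal distance between each of foot1, foot2 and foot3 above 0.08 m), for 0.2 s.
5. the lever is swung to its stop again (value of joint lever above 0.92 rad).
6. the lever has sprung back (value of joint lever below 0.1 rad), for 0.2 s.
At the end, for the whole second after the job is handed in: each bracket upright within 16 mm of the point 90 mm in front of a tin, flange within 0.2 rad of the bench's y axis; each foot upright within 16 mm of the point 90 mm left of a tin; one of each per tin, at rest; lever below 0.1 rad; bottle, tape, wrench moved under 30 mm (all of step 1 and all of step 4 and value of joint lever below 0.1 rad and distance of each of drink, tape, wrench from where it was at the start of the episode below 0.03 m); the robot touches nothing.
It fails at once if the bottle, tape or wrench is knocked away (30 mm) (distance of any of drink, tape, wrench from where it was at the start of the episode above 0.03 m).
It fails at once if the bottle is tipped over (angle between drink's own z axis and vertical above 0.5 rad).
Of bracket1, bracket2, bracket3 only 2 to 3 are there at a start; the rules pass over those that are not, and their reading is None.
Of foot1, foot2, foot3 only 2 to 3 are there at a start; the rules pass over those that are not, and their reading is None.
At some moment in a run one of bracket1, bracket2, bracket3, foot1, foot2, foot3 may be knocked a few centimetres aside while the robot is not near it.
Once in a run the grip may slacken for a moment while it holds something.
It also fails if it takes over 192 s, if anything falls off the work surface, if the arm or the gripper's body presses on something with over 40 N, if the wrist force passes 120 N, or if a joint passes its speed limit or range.

## Working session

There is one attempt and no reset: what is moved stays moved. The work goes in short steps, Python scripts to look and compute and a shell command to move; the robot and the scene stay as the last step left them, time stands still between calls to the robot, and variables do not carry over. Pictures are saved under pics/ and viewed, and the job is handed in when it is done.

```bash
ls; mkdir -p pics
python3 - <<'E'
from workcell import arm, grab_frame
import cv2,numpy as np
print(arm.sense())
for n in ("scene","top"):
    f=grab_frame(n); cv2.imwrite(f"pics/{n}0.png",f["pixels"][:,:,::-1]); print(n,f["camera_matrix"],f["world_from_camera"].round(3))
E
```

```text
pics
{'time': 0.0, 'qpos': array([-1.44369139e+00,  1.04715950e-01,  9.64369012e-02,  1.56390972e+00,
        1.03869603e-05,  1.35309731e+00]), 'dq': array([-0.00142994,  0.00146248, -0.0025217 ,  0.00237574,  0.0007075 ,
        0.00045658]), 'joint_torque': array([ 1.11124140e-03, -5.56931090e+01,  5.03649294e+01,  1.71151356e-02,
       -3.60706799e-04, -1.50762321e-05]), 'tool_pos': array([ 202.774443  , -564.3250462 ,  230.49477316]), 'orientation': array([-0.3541192 ,  2.03551231, -2.03264128]), 'wrist_force': array([ 0.47685967,  0.11661649, -0.41143085]), 'moment': array([ 0.00899158, -0.0529399 , -0.02829754]), 'gripper_width': 85.63293179093475}
scene [[439.42229564   0.         325.11367725]
 [  0.         439.42229564 243.77526329]
 [  0.           0.           1.        ]] [[ 4.320000e-01  5.140000e-01 -7.410000e-01  1.209545e+03]
 [ 9.020000e-01 -2.320000e-01  3.640000e-01 -3.105570e+02]
 [ 1.500000e-02 -8.260000e-01 -5.630000e-01  5.812320e+02]
 [ 0.000000e+00  0.000000e+00  0.000000e+00  1.000000e+00]]
top [[589.31755407   0.         316.32041519]
 [  0.         589.31755407 237.19378296]
 [  0.           0.           1.        ]] [[-2.700000e-02 -9.980000e-01  6.300000e-02  4.820020e+02]
 [-1.000000e+00  2.700000e-02 -8.000000e-03 -2.028000e+00]
 [ 6.000000e-03 -6.300000e-02 -9.980000e-01  1.261129e+03]
 [ 0.000000e+00  0.000000e+00  0.000000e+00  1.000000e+00]]
```

View pics/scene0.png

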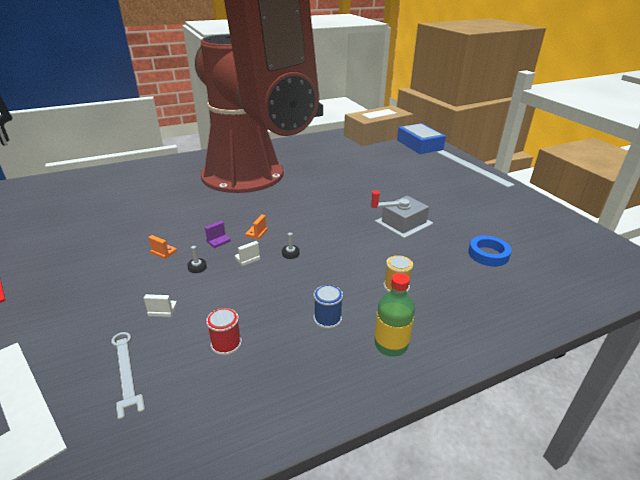

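View pics/top0.png

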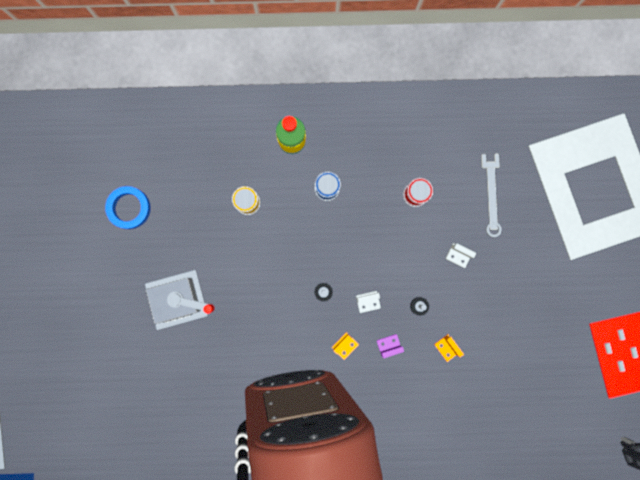

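```bash
cat > h.py <<'E'
from workcell import arm, grab_frame
import cv2,numpy as np
from scipy.spatial.transform import Rotation as R
def cloud(f):
    K=f["camera_matrix"];T=f["world_from_camera"];d=f["depth"]
    v,u=np.mgrid[0:480,0:640]
    p=np.stack([(u-K[0,2])/K[0,0]*d,(v-K[1,2])/K[1,1]*d,d],-1)
    return p@T[:3,:3].T+T[:3,3]
def px(f,u,v,z):
    K=f["camera_matrix"];T=f["world_from_camera"]
    r=T[:3,:3]@np.array([(u-K[0,2])/K[0,0],(v-K[1,2])/K[1,1],1]);o=T[:3,3]
    return o+r*(z-o[2])/r[2]
def st():
    s=arm.sense();M=R.from_rotvec(s["orientation"]).as_matrix()
    print("t%.2f"%s["time"],"pos",s["tool_pos"].round(1),"F",s["wrist_force"].round(1),"w %.1f"%s["gripper_width"]);print("R\n",M.round(3));return s,M
E
python3 - <<'E'
from h import *
f=grab_frame("top");W=cloud(f);im=f["pixels"]
st()
print("bench z",np.median(W[250:280,240:300,2]))
items=dict(yel=(246,200),blue=(328,185),red=(419,192),br1=(368,301),br2=(460,255),f1=(323,291),f2=(419,305),drink=(291,130),tape=(127,208))
for n,(u,v) in items.items():
    s=(slice(v-28,v+28),slice(u-28,u+28));P=W[s].reshape(-1,3)
    zs=P[:,2];
    for lo,hi in ((4,15),(15,35),(35,50),(50,60),(57,70)):
        m=(zs>lo)&(zs<hi)
        if m.sum()>8:
            q=P[m];print(n,(lo,hi),m.sum(),"mean",q.mean(0).round(1),"mid",((q.min(0)+q.max(0))/2).round(1),"ext",(q.max(0)-q.min(0)).round(1))
c=im[220:370,290:500][:,:,::-1];cv2.imwrite("pics/crop0.png",cv2.resize(c,None,fx=3.8,fy=3.8,interpolation=cv2.INTER_CUBIC))
c=im[255:345,130:230][:,:,::-1];cv2.imwrite("pics/cropc.png",cv2.resize(c,None,fx=6,fy=6,interpolation=cv2.INTER_CUBIC))
E
```

```text
t0.15 pos [ 202.8 -564.4  230.7] F [ 0.5  0.5 -0.2] w 85.3
R
 [[-0.941 -0.     0.338]
 [-0.338  0.001 -0.941]
 [-0.    -1.    -0.001]]
bench z 1.15860336807134
yel (4, 15) 265 mean [645.3 136.4   5.4] mid [646.4 137.2   9.3] ext [121.1 119.8  10.5]
yel (15, 35) 35 mean [625.5 120.   25.2] mid [632.6 128.2  25.2] ext [34.6 39.8 18.7]
yel (35, 50) 15 mean [622.1 121.1  42. ] mid [625.5 123.4  41.7] ext [20.3 28.2 12.6]
yel (50, 60) 140 mean [641.6 131.6  58.3] mid [640.6 132.5  55. ] ext [49.5 49.9  9.9]
yel (57, 70) 483 mean [640.1 132.9  61.6] mid [640.2 133.1  63. ] ext [50.3 51.2 11.7]
blue (4, 15) 278 mean [674.4 -35.2   5.6] mid [674.7 -38.8   9.3] ext [121.  119.3  10.6]
blue (15, 35) 28 mean [645.9 -34.9  25.6] mid [650.2 -36.1  24.8] ext [18.2 44.  19.1]
blue (35, 50) 16 mean [645.  -32.4  40.6] mid [647.7 -34.7  40.7] ext [13.1 37.3 10.8]
blue (50, 60) 129 mean [665.7 -37.3  58.6] mid [666.4 -37.8  57.2] ext [52.  51.6  5.6]
blue (57, 70) 482 mean [665.6 -37.7  61.7] mid [665.7 -37.8  63.6] ext [51.6 51.6 12.8]
red (4, 15) 302 mean [ 650.4 -233.     5.7] mid [ 654.3 -235.3   
[... 1490 characters left out ...]
60) 22 mean [ 409.9 -225.4   55.8] mid [ 410.1 -225.7   56. ] ext [8.5 8.4 7.6]
drink (4, 15) 211 mean [797.   36.3   5.8] mid [796.3  36.7   9.4] ext [123.6 120.6  10.7]
drink (15, 35) 46 mean [747.8  33.   25.3] mid [752.5  35.1  24.9] ext [22.1 57.3 19.4]
drink (35, 50) 46 mean [748.   32.2  43.2] mid [753.2  34.3  42.6] ext [22.6 56.5 14.7]
drink (50, 60) 24 mean [747.8  30.8  55.4] mid [750.4  34.1  55. ] ext [17.2 51.7  8.9]
drink (57, 70) 39 mean [748.5  32.8  63.7] mid [753.4  34.7  63.4] ext [23.2 57.6 12.5]
tape (4, 15) 305 mean [634.5 387.9   6.5] mid [635.7 391.6   9.4] ext [120.5 118.   10.9]
tape (15, 35) 873 mean [633.5 384.6  24.7] mid [633.7 385.   24.7] ext [87.9 89.4 19.4]
```

View pics/crop0.png

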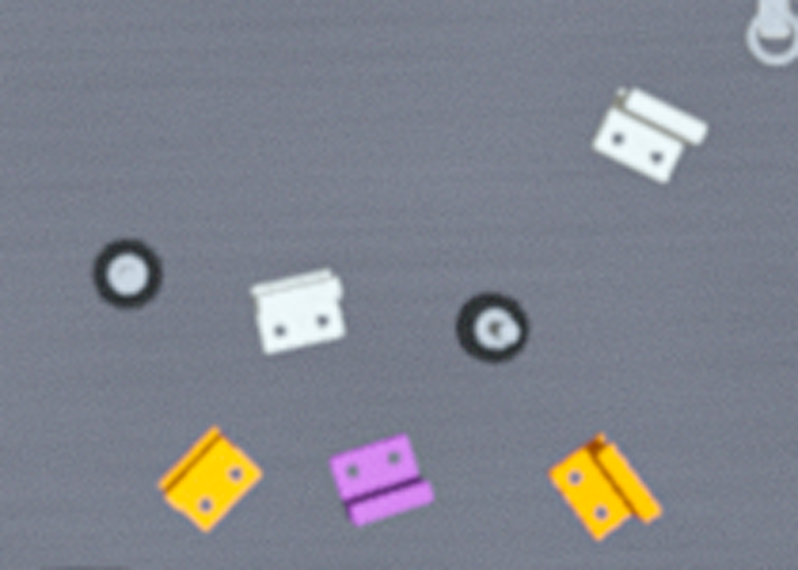

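View pics/cropc.png

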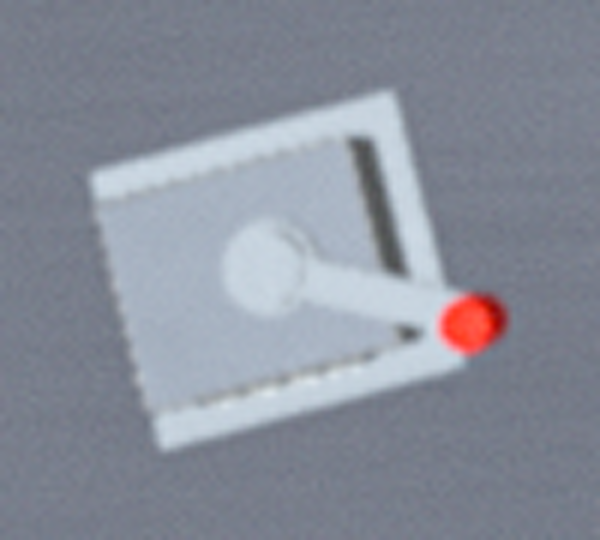

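Run:
```python
from h import *
f=grab_frame("top");W=cloud(f)
for n,(u,v) in dict(br1=(368,298),br2=(461,252)).items():
    P=W[v-22:v+22,u-25:u+25].reshape(-1,3);q=P[(P[:,2]>38)&(P[:,2]<48)][:,:2].astype(np.float32)
    print(n,q.mean(0),cv2.minAreaRect(q));e,V=np.linalg.eigh(np.cov(q.T));nrm=V[:,0]*np.sign(V[0,0]);print(e,np.degrees(np.arctan2(nrm[1],nrm[0])))
hsv=cv2.cvtColor(f["pixels"],cv2.COLOR_RGB2HSV)
s=(slice(290,325),slice(195,225))
m=((hsv[s][...,0]<8)|(hsv[s][...,0]>172))&(hsv[s][...,1]>120)
P=W[s][m];P=P[P[:,2]>80];print("knob",P.mean(0),len(P),np.ptp(P,axis=0))
P=W[285:320,160:190].reshape(-1,3);print("piv px",px(f,174,300,58))
P=W[260:340,135:205].reshape(-1,3);q=P[(P[:,2]>42)&(P[:,2]<56)][:,:2].astype(np.float32);print("counter",cv2.minAreaRect(q))
st()
```

```text
br1 [ 431.3911  -116.35033] ((431.37530517578125, -115.96533203125), (10.073204040527344, 43.8179817199707), 10.245704650878906)
[  8.33240587 159.07736412] 10.773203179656596
br2 [ 523.3733  -318.50827] ((523.1703491210938, -319.0342102050781), (44.197303771972656, 10.45627498626709), 61.821861267089844)
[ 10.11093606 167.50644699] -28.578420204857796
knob [420.62140855 204.42651489  97.38324464] 71 [15.88786316 16.89858247 21.6883176 ]
piv px [438.15965412 280.22580164  58.        ]
counter ((436.11651611328125, 288.66864013671875), (76.35796356201172, 92.4610595703125), 14.039228439331055)
t0.20 pos [ 202.8 -564.5  230.8] F [0.4 0.  0.1] w 85.5
R
 [[-0.941 -0.     0.338]
 [-0.338  0.001 -0.941]
 [-0.    -1.    -0.001]]
```

```bash
cat >> h.py <<'E'
def go(x,y,z,yaw,quiet=False):
    """print tool-axis deltas: turn about tool y (deg), then dx dy dz after turn"""
    s,M=st();cur=np.degrees(np.arctan2(M[1,2],M[0,2]));d=(yaw-cur+90)%180-90
    # ideal down frame at final yaw
    a=np.radians(cur+d);Z=np.array([np.cos(a),np.sin(a),0]);Y=np.array([0,0,-1.]);X=np.cross(Y,Z)
    D=np.array([x,y,z])-s["tool_pos"]
    print("yaw now %.1f turn ay %.1f"%(cur,-d),"after-turn dx dy dz",(X@D).round(1),(Y@D).round(1),(Z@D).round(1),"tilt Y",M[:,1].round(3))
E
python3 -m pendant '0 0 0 0 -7 0 0;0 0 0 0 -7 0 0;0 0 0 0 -7 0 0;0 0 0 0 -7 0 0;0 0 0 0 -7 0 0;0 0 0 0 -7 0 0;0 0 0 0 0 0 0'; python3 -c "
from h import *;go(523.3,-318.6,130,-28.4)"
```

```text
time: 0.78
tool_pos: [202.8, -564.6, 231.1]
orientation: [-0.938, 1.559, -1.558]
wrist_force: [-0.4, 0.5, -1.5]
gripper_width: 42.5
t0.78 pos [ 202.8 -564.6  231.1] F [-0.4  0.5 -1.5] w 42.5
R
 [[-0.468 -0.     0.884]
 [-0.884  0.    -0.468]
 [-0.    -1.    -0.   ]]
yaw now -27.9 turn ay 0.5 after-turn dx dy dz -368.8 101.1 164.9 tilt Y [-0.  0. -1.]
```

```bash
python3 -m pendant '-20 5 9 0 0.5 0 0;-37 10 16.5 0 0 0 0;-37 10 16.5 0 0 0 0;-37 10 16.5 0 0 0 0;-37 10 16.5 0 0 0 0;-37 10 16.5 0 0 0 0;-37 10 16.5 0 0 0 0;-37 10 16.5 0 0 0 0;-37 10 16.5 0 0 0 0;-37 10 16.5 0 0 0 0'; python3 -m pendant '-16 6 7.4 0 0 0 0;0 0 0 0 0 0 0;0 0 0 0 0 0 0'
python3 - <<'E'
from h import *
go(523.3,-318.6,14,-28.4)
f=grab_frame("wrist");print({k:v for k,v in f.items() if k not in("pixels","depth")});cv2.imwrite("pics/w1.png",f["pixels"][:,:,::-1])
E
```

```text
time: 1.62
tool_pos: [511.5, -329.6, 136.0]
orientation: [-0.925, 1.571, -1.572]
wrist_force: [0.9, -0.8, 0.2]
gripper_width: 43.0
time: 1.87
tool_pos: [524.6, -319.6, 129.7]
orientation: [-0.928, 1.57, -1.568]
wrist_force: [0.5, -0.4, 0.0]
gripper_width: 42.7
t1.87 pos [ 524.6 -319.6  129.7] F [ 0.5 -0.4  0. ] w 42.7
R
 [[-0.482 -0.001  0.876]
 [-0.876  0.001 -0.482]
 [-0.    -1.    -0.001]]
yaw now -28.8 turn ay -0.4 after-turn dx dy dz -0.3 115.7 -1.6 tilt Y [-0.001  0.001 -1.   ]
{'camera_matrix': array([[371.64829954,   0.        , 320.64783136],
       [  0.        , 371.64829954, 235.17417974],
       [  0.        ,   0.        ,   1.        ]]), 'hand_eye': array([[-3.85089790e-04,  9.63195023e-01,  2.68803271e-01,
        -6.73485128e+01],
       [ 3.94023384e-04, -2.68803124e-01,  9.63195061e-01,
        -1.42677991e+02],
       [ 9.99999848e-01,  4.76831359e-04, -2.76008024e-04,
        -5.81516132e-01],
       [ 0.00000000e+00,  0.00000000e+00,  0.00000000e+00,
         1.00000000e+00]])}
```

View pics/w1.png

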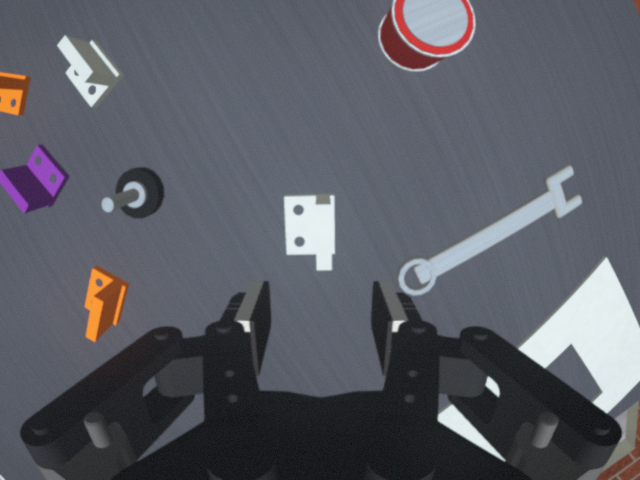

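The wrist view shows the white bracket at (310,230), its flange (x≈325) parallel to the pads and centred between them (x≈320). Descending.

```bash
python3 -m pendant '0 25 -1 0 -0.4 0 0;0 25 0 0 0 0 0;0 25 0 0 0 0 0;0 20 0 0 0 0 0;0 13 0 0 0 0 0;0 7 0 0 0 0 0;0 0 0 0 0 0 0;0 0 0 0 0 0 -1;0 0 0 0 0 0 -1;0 0 0 0 0 0 -1'; python3 -m pendant '0 0 0 0 0 0 -1;0 0 0 0 0 0 -1;0 -10 0 0 0 0 -1;0 -25 0 0 0 0 -1;0 -30 0 0 0 0 -1;0 -30 0 0 0 0 -1;0 0 0 0 0 0 -1'
python3 - <<'E'
from h import *
go(567.3,-227.3,105,0)
f=grab_frame("wrist");cv2.imwrite("pics/w2.png",f["pixels"][:,:,::-1])
E
```

```text
time: 2.75
tool_pos: [524.3, -321.2, 17.3]
orientation: [-0.932, 1.561, -1.566]
wrist_force: [0.4, -1.0, 2.2]
gripper_width: 9.2
time: 3.33
tool_pos: [525.8, -322.2, 118.0]
orientation: [-0.931, 1.555, -1.571]
wrist_force: [1.1, -0.0, -0.9]
gripper_width: 8.6
t3.33 pos [ 525.8 -322.2  118. ] F [ 1.1 -0.  -0.9] w 8.6
R
 [[-0.475  0.007  0.88 ]
 [-0.88  -0.006 -0.475]
 [ 0.002 -1.     0.009]]
yaw now -28.3 turn ay -28.3 after-turn dx dy dz -94.9 13.0 41.5 tilt Y [ 0.007 -0.006 -1.   ]
```

View pics/w2.png

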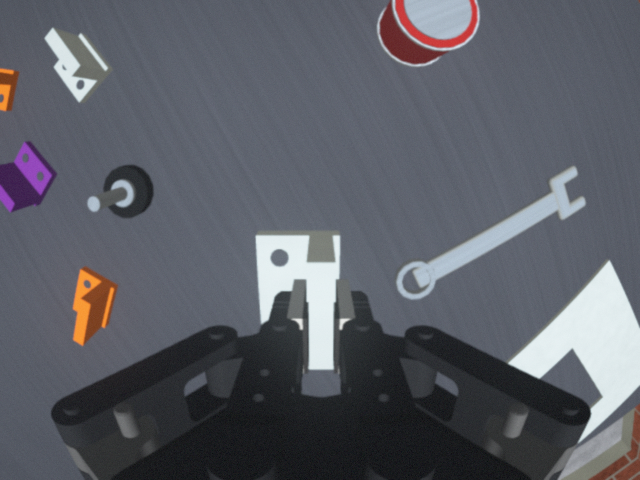

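```bash
python3 -m pendant '0 0 0 0 -7.1 0 -1;0 0 0 0 -7.1 0 -1;0 0 0 0 -7.1 0 -1;0 0 0 0 -7 0 -1;0 0 0 0 0 0 -1;-20 0 10 0 0 0 -1;-30 0 11 0 0 0 -1;-30 0 11 0 0 0 -1;-14 0 9 0 0 0 -1;0 0 0 0 0 0 -1'
python3 - <<'E'
from h import *
go(567.3,-229,20,0)
f=grab_frame("wrist");cv2.imwrite("pics/w3.png",f["pixels"][:,:,::-1])
f=grab_frame("scene");cv2.imwrite("pics/s3.png",cv2.resize(f["pixels"][200:400,100:400],None,fx=2.5,fy=2.5)[:,:,::-1])
E
```

```text
time: 4.22
tool_pos: [565.3, -222.8, 109.8]
orientation: [-1.208, 1.212, -1.209]
wrist_force: [0.2, -0.5, -2.0]
gripper_width: 9.2
t4.22 pos [ 565.3 -222.8  109.8] F [ 0.2 -0.5 -2. ] w 9.2
R
 [[-0.002 -0.001  1.   ]
 [-1.     0.002 -0.002]
 [-0.002 -1.    -0.001]]
yaw now -0.1 turn ay -0.1 after-turn dx dy dz 6.2 89.8 2.0 tilt Y [-0.001  0.002 -1.   ]
```

View pics/w3.png

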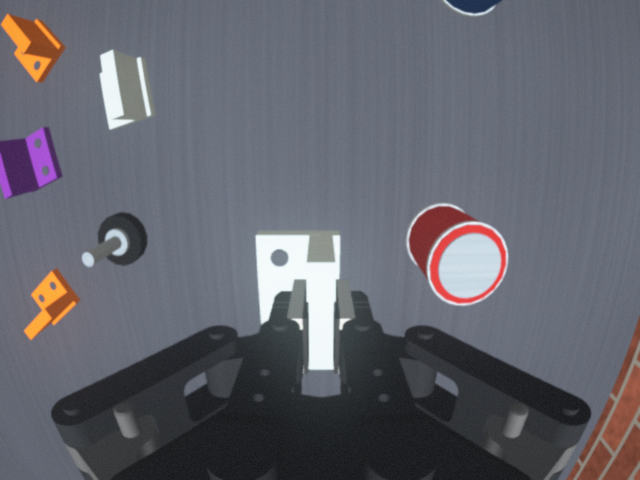

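View pics/s3.png

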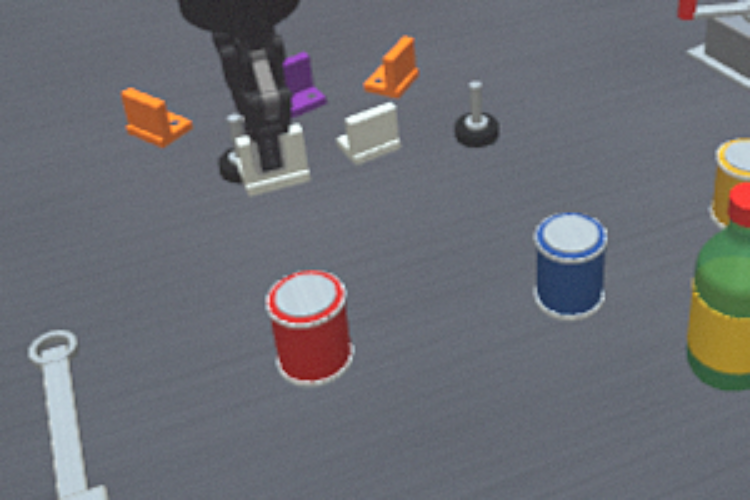

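```bash
python3 -m pendant '6 20 2 0 0 0 -1;0 25 0 0 0 0 -1;0 25 0 0 0 0 -1;0 12 0 0 0 0 -1;0 6 0 0 0 0 -1;0 4 0 0 0 0 -1;0 0 0 0 0 0 -1;0 0 0 0 0 0 -1';python3 -c "
from h import *;st()"
```

```text
time: 4.98
tool_pos: [567.1, -232.9, 19.7]
orientation: [-1.208, 1.209, -1.212]
wrist_force: [1.2, -0.6, -1.2]
gripper_width: 9.3
t4.98 pos [ 567.1 -232.9   19.7] F [ 1.2 -0.6 -1.2] w 9.3
R
 [[-0.001  0.001  1.   ]
 [-1.    -0.001 -0.001]
 [ 0.001 -1.     0.001]]
```

```bash
python3 -m pendant '0 2 0 0 0 0 -1;0 1.5 0 0 0 0 -1;0 0 0 0 0 0 -1;0 0 0 0 0 0 -1;0 0 0 0 0 0 -1'; python3 -m pendant '0 0 0 0 0 0 0;0 0 0 0 0 0 0;0 0 0 0 0 0 0;0 0 0 0 0 0 0;0 -20 0 0 0 0 0;0 -30 0 0 0 0 0;0 -30 0 0 0 0 0;0 -30 0 0 0 0 0;0 0 0 0 0 0 0;0 0 0 0 0 0 0'
python3 - <<'E'
from h import *
go(431.4,-116.1,70,10.5)
f=grab_frame("wrist");cv2.imwrite("pics/w4.png",f["pixels"][:,:,::-1])
E
```

```text
time: 5.4
tool_pos: [567.6, -232.9, 17.2]
orientation: [-1.209, 1.207, -1.212]
wrist_force: [-2.6, -0.3, 8.3]
gripper_width: 9.0
time: 6.23
tool_pos: [567.7, -233.0, 127.2]
orientation: [-1.208, 1.206, -1.213]
wrist_force: [0.5, -0.1, -0.3]
gripper_width: 42.8
t6.23 pos [ 567.7 -233.   127.2] F [ 0.5 -0.1 -0.3] w 42.8
R
 [[-0.001  0.003  1.   ]
 [-1.    -0.002 -0.001]
 [ 0.002 -1.     0.003]]
yaw now -0.0 turn ay -10.5 after-turn dx dy dz -139.8 57.2 -112.7 tilt Y [ 0.003 -0.002 -1.   ]
```

View pics/w4.png

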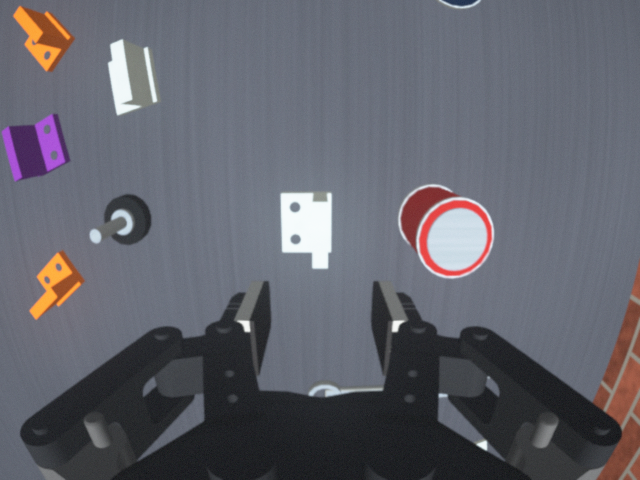

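```bash
python3 -m pendant '0 0 0 0 -5.2 0 0;0 0 0 0 -5.3 0 0;-20 0 -16 0 0 0 0;-30 0 -24 0 0 0 0;-30 0 -24 0 0 0 0;-30 0 -24 0 0 0 0;-20 0 -16 0 0 0 0;-10 0 -9 0 0 0 0;0 0 0 0 0 0 0;0 0 0 0 0 0 0'; python3 -m pendant '0 0 0 0 0 0 0;0 0 0 0 0 0 0;0 0 0 0 0 0 0';python3 - <<'E'
from h import *
f=grab_frame("top");W=cloud(f)
for n,(u,v) in dict(br1=(368,298),br2=(422,233)).items():
    P=W[v-22:v+22,u-25:u+25].reshape(-1,3);q=P[(P[:,2]>38)&(P[:,2]<48)][:,:2].astype(np.float32)
    if len(q)>10: print(n,q.mean(0),len(q),cv2.minAreaRect(q))
cv2.imwrite("pics/t4.png",f["pixels"][:,:,::-1])
f=grab_frame("wrist");cv2.imwrite("pics/w5.png",f["pixels"][:,:,::-1])
go(431.4,-116.1,15,10.5)
E
```

```text
time: 7.12
tool_pos: [429.6, -114.7, 123.9]
orientation: [-1.29, 1.074, -1.073]
wrist_force: [0.0, -0.1, 0.6]
gripper_width: 42.6
time: 7.37
tool_pos: [430.3, -115.5, 124.6]
orientation: [-1.29, 1.075, -1.073]
wrist_force: [-0.1, -0.1, -0.5]
gripper_width: 42.8
br2 [ 563.90826 -228.9637 ] 106 ((564.1968383789062, -229.32290649414062), (10.435328483581543, 42.285579681396484), 1.4128090143203735)
t7.47 pos [ 430.1 -115.4  124.7] F [1.3 0.4 0.8] w 42.6
R
 [[ 0.181 -0.001  0.983]
 [-0.983  0.     0.181]
 [-0.    -1.    -0.   ]]
yaw now 10.4 turn ay -0.1 after-turn dx dy dz 1.0 109.7 1.1 tilt Y [-0.001  0.    -1.   ]
```

View pics/t4.png

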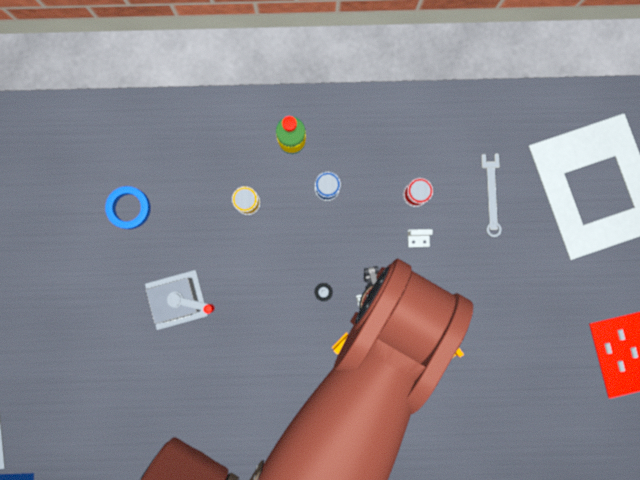

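View pics/w5.png

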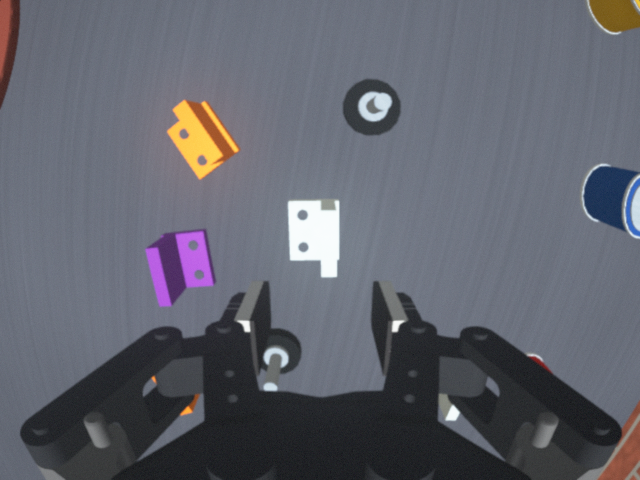

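Bracket 2 now sits at (420,238) in the top view, measured 4 mm from red_front. In the wrist view bracket 1's flange (x≈329) is aligned, slightly to the +z side. Descend and grip.

```bash
python3 -m pendant '1 25 2 0 0 0 0;0 25 0 0 0 0 0;0 25 0 0 0 0 0;0 20 0 0 0 0 0;0 10 0 0 0 0 0;0 4 0 0 0 0 0;0 0 0 0 0 0 0;0 0 0 0 0 0 -1;0 0 0 0 0 0 -1;0 0 0 0 0 0 -1'; python3 -m pendant '0 0 0 0 0 0 -1;0 0 0 0 0 0 -1;0 -10 0 0 0 0 -1;0 -25 0 0 0 0 -1;0 -30 0 0 0 0 -1;0 -30 0 0 0 0 -1;0 0 0 0 0 0 -1;0 0 0 0 0 0 -1;0 0 0 0 0 0 -1;0 0 0 0 0 0 -1'
python3 - <<'E'
from h import *
go(585.7,-37.8,110,0)
E
```

```text
time: 8.3
tool_pos: [433.2, -116.3, 17.4]
orientation: [-1.29, 1.071, -1.076]
wrist_force: [2.7, -2.4, 1.1]
gripper_width: 8.8
time: 9.13
tool_pos: [431.4, -115.2, 109.8]
orientation: [-1.29, 1.075, -1.072]
wrist_force: [1.2, 0.4, -0.5]
gripper_width: 8.7
t9.13 pos [ 431.4 -115.2  109.8] F [ 1.2  0.4 -0.5] w 8.7
R
 [[ 0.181 -0.002  0.983]
 [-0.983  0.001  0.181]
 [-0.001 -1.    -0.001]]
yaw now 10.5 turn ay 10.5 after-turn dx dy dz -77.4 -0.2 154.3 tilt Y [-0.002  0.001 -1.   ]
```

```bash
python3 -m pendant '0 0 0 0 5.2 0 -1;0 0 0 0 5.3 0 -1;-10 0 20 0 0 0 -1;-17 0 35 0 0 0 -1;-17 0 35 0 0 0 -1;-17 0 35 0 0 0 -1;-10 0 20 0 0 0 -1;-6 0 11 0 0 0 -1;0 0 0 0 0 0 -1;0 0 0 0 0 0 -1';python3 -m pendant '0 0 0 0 0 0 -1;0 0 0 0 0 0 -1;0 0 0 0 0 0 -1'
python3 - <<'E'
from h import *
go(587.7,-37.8,20,0)
f=grab_frame("wrist");cv2.imwrite("pics/w6.png",f["pixels"][:,:,::-1])
E
```

```text
time: 9.97
tool_pos: [587.2, -38.3, 109.3]
orientation: [-1.211, 1.212, -1.207]
wrist_force: [-0.6, -0.6, -1.3]
gripper_width: 9.0
time: 10.22
tool_pos: [587.5, -39.3, 110.9]
orientation: [-1.209, 1.211, -1.21]
wrist_force: [0.7, -0.8, -1.0]
gripper_width: 8.9
t10.22 pos [587.5 -39.3 110.9] F [ 0.7 -0.8 -1. ] w 8.9
R
 [[-0.002 -0.     1.   ]
 [-1.    -0.    -0.002]
 [ 0.    -1.    -0.   ]]
yaw now -0.1 turn ay -0.1 after-turn dx dy dz -1.5 90.9 0.2 tilt Y [-0. -0. -1.]
```

View pics/w6.png

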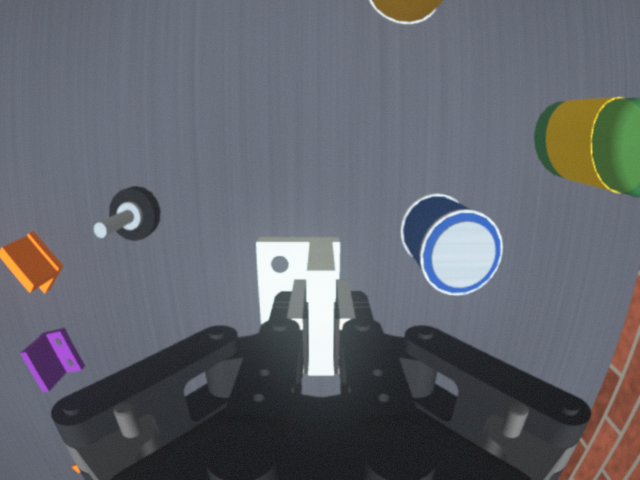

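```bash
python3 -m pendant '-1.5 20 0 0 0 0 -1;0 25 0 0 0 0 -1;0 25 0 0 0 0 -1;0 12 0 0 0 0 -1;0 6 0 0 0 0 -1;0 4 0 0 0 0 -1;0 2 0 0 0 0 -1;0 0 0 0 0 0 -1;0 0 0 0 0 0 -1;0 0 0 0 0 0 -1'
```

```text
time: 11.1
tool_pos: [588.9, -37.5, 18.0]
orientation: [-1.208, 1.208, -1.211]
wrist_force: [0.7, -0.2, -0.7]
gripper_width: 8.7
```

```bash
python3 -m pendant '0 1.5 0 0 0 0 -1;0 0 0 0 0 0 -1;0 1.5 0 0 0 0 -1;0 0 0 0 0 0 -1;0 0 0 0 0 0 -1;0 0 0 0 0 0 -1'
```

```text
time: 11.6
tool_pos: [589.2, -37.5, 17.4]
orientation: [-1.208, 1.207, -1.211]
wrist_force: [-10.4, 1.2, 23.9]
gripper_width: 9.0
```

```bash
python3 -m pendant '0 -1 0 0 0 0 -1;0 0 0 0 0 0 0;0 0 0 0 0 0 0;0 0 0 0 0 0 0;0 0 0 0 0 0 0;0 -20 0 0 0 0 0;0 -35 0 0 0 0 0;0 -35 0 0 0 0 0;0 -35 0 0 0 0 0;0 0 0 0 0 0 -1'
python3 - <<'E'
from h import *
go(378,192,150,15.7)
E
```

```text
time: 12.43
tool_pos: [591.5, -38.2, 147.7]
orientation: [-1.204, 1.201, -1.216]
wrist_force: [1.1, -0.3, -0.5]
gripper_width: 31.9
t12.43 pos [591.5 -38.2 147.7] F [ 1.1 -0.3 -0.5] w 31.9
R
 [[-0.001  0.01   1.   ]
 [-1.    -0.003 -0.001]
 [ 0.003 -1.     0.01 ]]
yaw now -0.0 turn ay -15.7 after-turn dx dy dz -279.4 -2.3 -143.3 tilt Y [ 0.01  -0.003 -1.   ]
```

```bash
python3 -m pendant '0 0 0 0 -5.2 0 -1;0 0 0 0 -5.2 0 -1;0 0 0 0 -5.3 0 -1;-25 0 -13 0 0 0 -1;-36 0 -18 0 0 0 -1;-36 0 -18 0 0 0 -1;-36 0 -18 0 0 0 -1;-36 0 -18 0 0 0 -1;-36 0 -18 0 0 0 -1;-36 0 -18 0 0 0 -1';python3 -m pendant '-26 0 -14 0 0 0 -1;-12 0 -6 0 0 0 -1;0 0 0 0 0 0 -1;0 0 0 0 0 0 -1;0 0 0 0 0 0 -1'
python3 - <<'E'
from h import *
f=grab_frame("top");W=cloud(f)
for n,(u,v) in dict(br1=(328,230),br2=(422,233)).items():
    P=W[v-22:v+22,u-25:u+25].reshape(-1,3);q=P[(P[:,2]>38)&(P[:,2]<48)][:,:2].astype(np.float32)
    if len(q)>10: print(n,q.mean(0),len(q),cv2.minAreaRect(q))
cv2.imwrite("pics/t5.png",f["pixels"][:,:,::-1])
f=grab_frame("wrist");cv2.imwrite("pics/w7.png",f["pixels"][:,:,::-1])
go(378,192,72,15.7)
E
```

```text
time: 13.27
tool_pos: [405.2, 163.1, 139.5]
orientation: [-1.326, 1.006, -1.006]
wrist_force: [0.6, 1.6, 0.7]
gripper_width: -0.1
time: 13.68
tool_pos: [377.7, 192.9, 139.8]
orientation: [-1.326, 1.005, -1.006]
wrist_force: [0.1, -0.2, 1.4]
gripper_width: -0.1
br1 [585.1342   -37.381866] 106 ((585.398193359375, -37.73747253417969), (9.910045623779297, 43.72621536254883), 2.074162483215332)
br2 [ 563.9256  -229.58398] 103 ((563.6563110351562, -230.07579040527344), (10.642046928405762, 43.8663215637207), 0.0762266218662262)
t13.78 pos [377.8 192.6 139.7] F [ 0.2  0.8 -0.1] w 0.0
R
 [[ 0.269 -0.     0.963]
 [-0.963 -0.     0.269]
 [ 0.    -1.    -0.   ]]
yaw now 15.6 turn ay -0.1 after-turn dx dy dz 0.6 67.7 0.1 tilt Y [-0. -0. -1.]
```

View pics/t5.png

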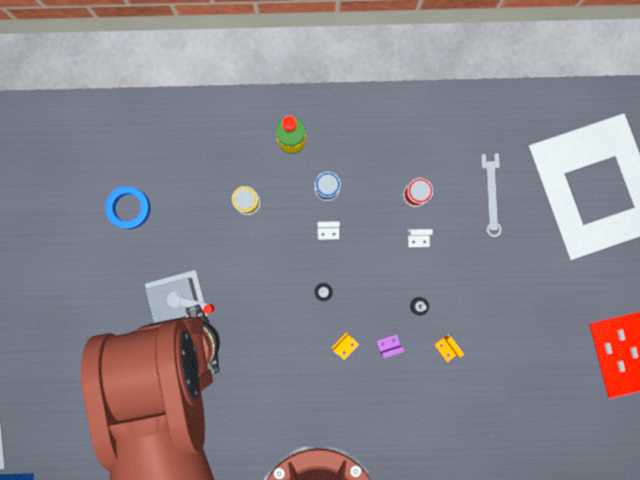

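View pics/w7.png

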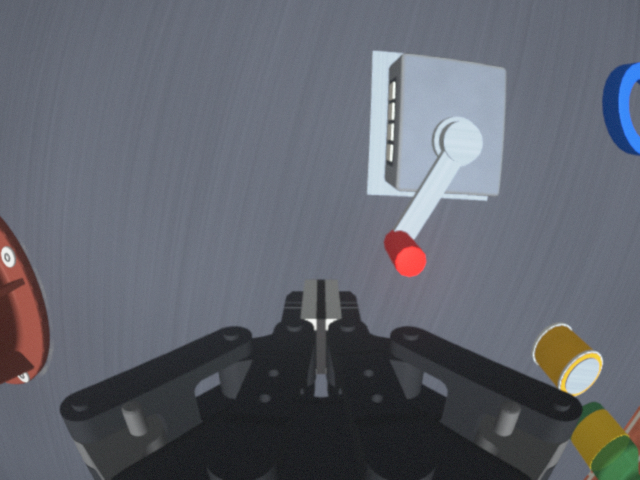

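```bash
python3 -m pendant '3 20 0 0 0 0 -1;0 25 0 0 0 0 -1;0 15 0 0 0 0 -1;0 7 0 0 0 0 -1;0 0 0 0 0 0 -1;0 0 0 0 0 0 -1';python3 -m pendant '0 0 10 0 0 0 -1;0 0 12 0 0 0 -1;0 0 12 0 0 0 -1;0 0 12 0 0 0 -1;0 0 12 0 0 0 -1;0 0 12 0 0 0 -1;0 0 10 0 0 0 -1;0 0 5 0 0 0 -1;0 0 0 0 0 0 -1;0 0 0 0 0 0 -1'
python3 - <<'E'
from h import *
f=grab_frame("top");cv2.imwrite("pics/t6.png",cv2.resize(f["pixels"][240:350,110:260],None,fx=5,fy=5)[:,:,::-1])
f=grab_frame("wrist");cv2.imwrite("pics/w8.png",f["pixels"][:,:,::-1])
st()
E
```

```text
time: 14.28
tool_pos: [378.3, 190.1, 73.3]
orientation: [-1.326, 1.006, -1.006]
wrist_force: [-0.0, -0.0, 1.1]
gripper_width: 0.3
time: 15.12
tool_pos: [459.9, 213.3, 73.7]
orientation: [-1.326, 1.005, -1.006]
wrist_force: [-4.4, -0.7, 4.3]
gripper_width: 0.3
t15.22 pos [459.8 213.2  73.6] F [-3.6 -1.1  4.1] w -0.0
R
 [[ 0.27   0.001  0.963]
 [-0.963 -0.     0.27 ]
 [ 0.    -1.     0.001]]
```

View pics/t6.png

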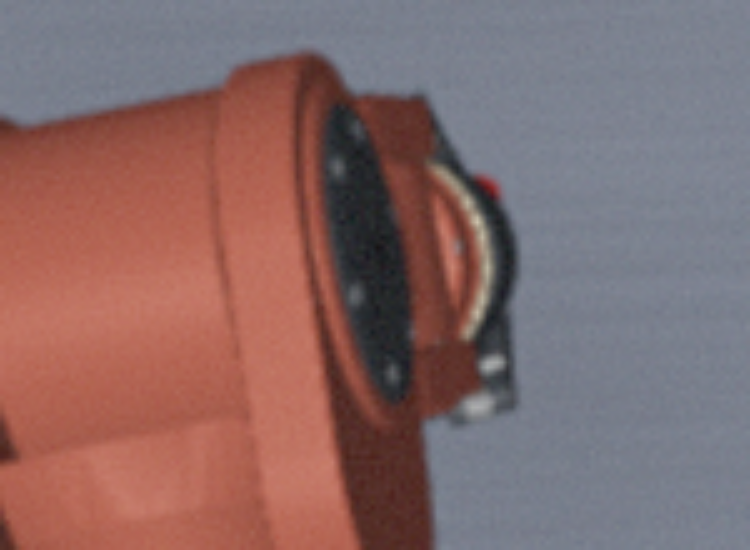

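View pics/w8.png

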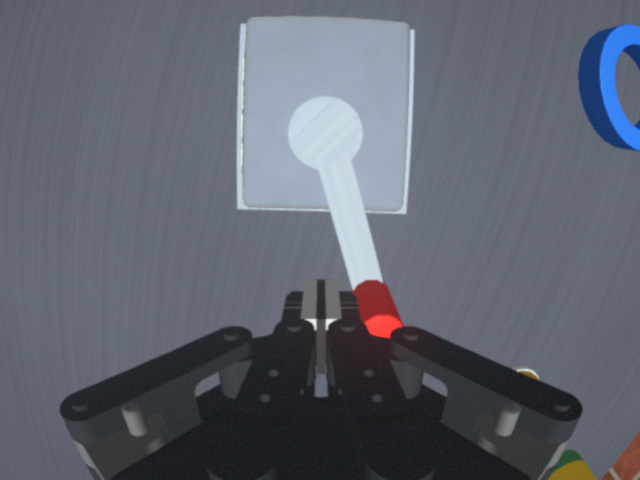

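```bash
python3 -m pendant '0 0 5 0 0 0 -1;0 0 3 0 0 0 -1;0 0 0 0 0 0 -1;0 0 0 0 0 0 -1';python3 -m pendant '0 0 3 0 0 0 -1;0 0 0 0 0 0 -1;0 0 0 0 0 0 -1'
```

```text
time: 15.55
tool_pos: [466.8, 215.8, 73.1]
orientation: [-1.326, 1.006, -1.005]
wrist_force: [-5.8, 0.9, 3.5]
gripper_width: 0.1
time: 15.8
tool_pos: [469.3, 216.7, 72.9]
orientation: [-1.327, 1.006, -1.004]
wrist_force: [-5.7, 0.9, 3.4]
gripper_width: -0.0
```

```bash
python3 -m pendant '0 0 3 0 0 0 -1;0 0 0 0 0 0 -1;0 0 0 0 0 0 -1';python3 -m pendant '0 0 3 0 0 0 -1;0 0 0 0 0 0 -1;0 0 0 0 0 0 -1'
python3 - <<'E'
from h import *
f=grab_frame("wrist");cv2.imwrite("pics/w9.png",f["pixels"][:,:,::-1])
st()
E
```

```text
time: 16.05
tool_pos: [471.9, 217.7, 72.8]
orientation: [-1.327, 1.007, -1.003]
wrist_force: [-8.1, 2.4, 2.3]
gripper_width: 0.0
time: 16.3
tool_pos: [472.9, 218.2, 72.5]
orientation: [-1.33, 1.009, -1.001]
wrist_force: [-16.8, 0.3, 9.3]
gripper_width: -0.1
t16.35 pos [473.  218.2  72.6] F [-17.2  -0.5   8.8] w -0.5
R
 [[ 0.271 -0.006  0.963]
 [-0.963  0.     0.271]
 [-0.002 -1.    -0.005]]
```

View pics/w9.png

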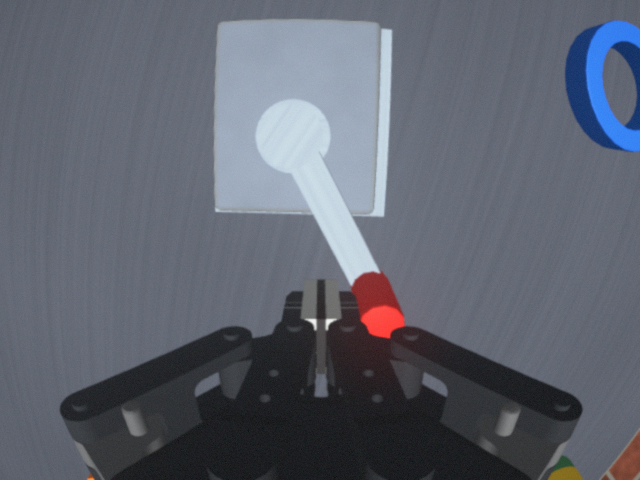

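The force jumped to 17 N while the motion stalled, and the picture shows the arm swung well round at (345,225): the lever is at its stop. Retreat.

```bash
python3 -m pendant '0 0 -8 0 0 0 -1;0 0 -12 0 0 0 -1;0 0 -12 0 0 0 -1;0 0 -12 0 0 0 -1;0 0 -12 0 0 0 -1;0 0 -12 0 0 0 -1;0 0 -12 0 0 0 -1;0 0 -12 0 0 0 -1;0 0 -12 0 0 0 -1;0 0 0 0 0 0 -1';python3 -m pendant '0 -20 0 0 0 0 -1;0 -30 0 0 0 0 -1;0 -30 0 0 0 0 -1;0 -20 0 0 0 0 0;0 0 0 0 0 0 0;0 0 0 0 0 0 0'
python3 - <<'E'
from h import *
f=grab_frame("wrist");cv2.imwrite("pics/w10.png",f["pixels"][:,:,::-1])
f=grab_frame("top");W=cloud(f);cv2.imwrite("pics/t10.png",f["pixels"][:,:,::-1])
go(444.3,-24,150,0)
E
```

```text
time: 17.18
tool_pos: [375.0, 189.7, 73.1]
orientation: [-1.326, 1.005, -1.006]
wrist_force: [-0.6, 0.4, -1.0]
gripper_width: 0.2
time: 17.68
tool_pos: [377.6, 190.1, 174.2]
orientation: [-1.323, 1.003, -1.008]
wrist_force: [-0.5, -1.0, -0.9]
gripper_width: 35.7
t17.78 pos [376.2 189.9 172.2] F [ 0.5 -0.6 -0.8] w 42.8
R
 [[ 0.27  -0.     0.963]
 [-0.963 -0.     0.27 ]
 [ 0.    -1.    -0.   ]]
yaw now 15.6 turn ay 15.6 after-turn dx dy dz 213.9 22.2 68.1 tilt Y [-0. -0. -1.]
```

View pics/w10.png

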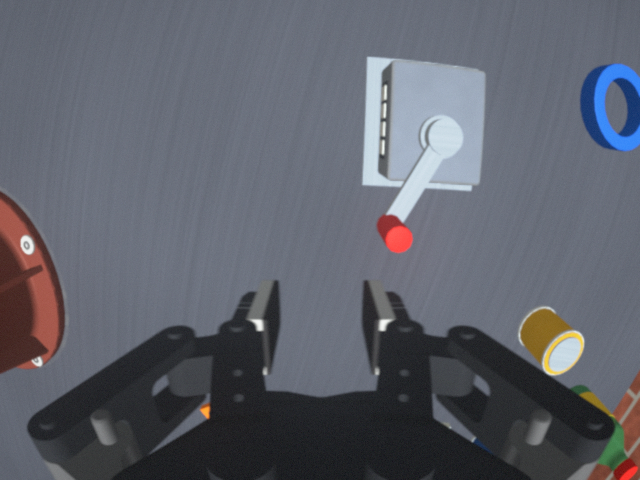

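View pics/t10.png

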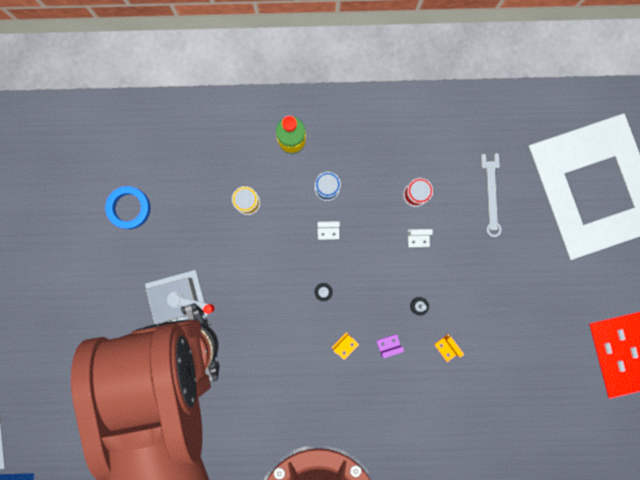

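Lever back at rest (knob at (397,235) wrist, (208,309) top); all parts are unmoved. On to foot 1 at top pixel (323,291).

```bash
python3 -m pendant '0 0 0 0 5.2 0 0;0 0 0 0 5.2 0 0;0 0 0 0 5.2 0 0;22 2 7 0 0 0 0;36 4 11 0 0 0 0;36 4 11 0 0 0 0;36 4 11 0 0 0 0;36 4 11 0 0 0 0;30 3 11 0 0 0 0;18 1 6 0 0 0 0'; python3 -m pendant '0 0 0 0 0 0 0;0 0 0 0 0 0 0;0 0 0 0 0 0 0;0 0 0 0 0 0 0'
python3 - <<'E'
from h import *
f=grab_frame("wrist");cv2.imwrite("pics/w11.png",f["pixels"][:,:,::-1])
go(444.5,-24.2,22,0)
E
```

```text
time: 18.62
tool_pos: [444.2, -26.9, 149.0]
orientation: [-1.21, 1.211, -1.209]
wrist_force: [-0.4, 1.1, 0.6]
gripper_width: 42.8
time: 18.95
tool_pos: [443.8, -23.1, 150.5]
orientation: [-1.21, 1.208, -1.207]
wrist_force: [-0.4, -1.4, -0.2]
gripper_width: 43.0
t19.00 pos [444.  -23.1 150.7] F [-0.2 -0.4 -0.1] w 42.9
R
 [[ 0.002 -0.     1.   ]
 [-1.     0.     0.002]
 [-0.    -1.    -0.   ]]
yaw now 0.1 turn ay 0.1 after-turn dx dy dz 1.1 128.7 0.5 tilt Y [-0.  0. -1.]
```

View pics/w11.png

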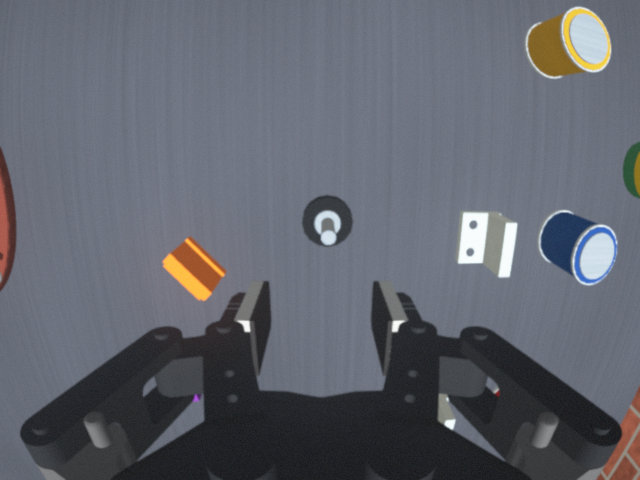

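```bash
python3 -m pendant '1 25 2 0 0 0 0;0 30 0 0 0 0 0;0 30 0 0 0 0 0;0 23 0 0 0 0 0;0 14 0 0 0 0 0;0 6 0 0 0 0 0;0 0 0 0 0 0 0;0 0 0 0 0 0 -1;0 0 0 0 0 0 -1;0 0 0 0 0 0 -1'; python3 -m pendant '0 0 0 0 0 0 -1;0 0 0 0 0 0 -1;0 -10 0 0 0 0 -1;0 -25 0 0 0 0 -1;0 -30 0 0 0 0 -1;0 -30 0 0 0 0 -1;0 -20 0 0 0 0 -1;0 0 0 0 0 0 -1;0 0 0 0 0 0 -1;0 0 0 0 0 0 -1'
python3 - <<'E'
from h import *
f=grab_frame("wrist");cv2.imwrite("pics/w12.png",f["pixels"][:,:,::-1])
go(640.2+2,133+90,140,0)
E
```

```text
time: 19.83
tool_pos: [447.3, -25.3, 24.3]
orientation: [-1.209, 1.206, -1.21]
wrist_force: [0.7, -1.0, -2.3]
gripper_width: 8.3
time: 20.67
tool_pos: [445.7, -24.9, 137.1]
orientation: [-1.21, 1.21, -1.208]
wrist_force: [0.3, 0.3, -1.4]
gripper_width: 8.6
t20.72 pos [445.4 -24.8 136.6] F [-0.1 -0.5 -0.7] w 8.0
R
 [[ 0.001 -0.002  1.   ]
 [-1.     0.001  0.001]
 [-0.001 -1.    -0.002]]
yaw now 0.1 turn ay 0.1 after-turn dx dy dz -247.8 -3.4 196.8 tilt Y [-0.002  0.001 -1.   ]
```

View pics/w12.png

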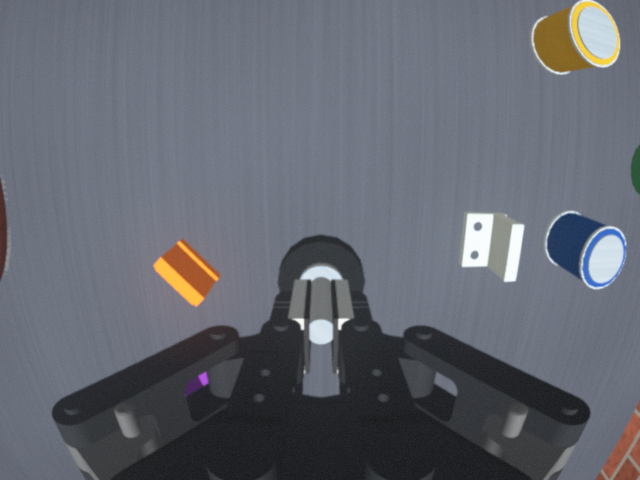

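```bash
python3 -m pendant '-16 0 13 0 0 0 -1;-30 0 24 0 0 0 -1;-30 0 24 0 0 0 -1;-30 0 24 0 0 0 -1;-30 0 24 0 0 0 -1;-30 0 24 0 0 0 -1;-30 0 24 0 0 0 -1;-25 0 19 0 0 0 -1;-18 0 14 0 0 0 -1;-9 0 7 0 0 0 -1'; python3 -m pendant '0 0 0 0 0 0 -1;0 0 0 0 0 0 -1;0 0 0 0 0 0 -1;0 0 0 0 0 0 -1';python3 - <<'E'
from h import *
f=grab_frame("wrist");cv2.imwrite("pics/w13.png",f["pixels"][:,:,::-1])
go(642.2,223,23,0)
E
```

```text
time: 21.55
tool_pos: [642.9, 225.5, 135.1]
orientation: [-1.213, 1.209, -1.206]
wrist_force: [0.1, -0.5, -1.9]
gripper_width: 8.0
time: 21.88
tool_pos: [642.3, 222.2, 137.5]
orientation: [-1.21, 1.21, -1.209]
wrist_force: [-0.1, 0.0, -1.1]
gripper_width: 8.0
t21.93 pos [642.5 222.3 137.8] F [-0.4 -0.2 -0.8] w 7.7
R
 [[ 0.    -0.001  1.   ]
 [-1.    -0.     0.   ]
 [ 0.    -1.    -0.001]]
yaw now 0.0 turn ay 0.0 after-turn dx dy dz -0.7 114.8 -0.3 tilt Y [-0.001 -0.    -1.   ]
```

View pics/w13.png

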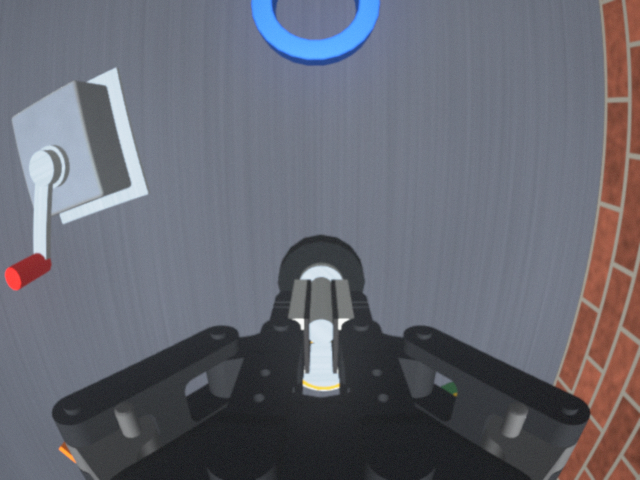

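```bash
python3 -m pendant '0 25 0 0 0 0 -1;0 30 0 0 0 0 -1;0 30 0 0 0 0 -1;0 14 0 0 0 0 -1;0 8 0 0 0 0 -1;0 4 0 0 0 0 -1;0 2 0 0 0 0 -1;0 0 0 0 0 0 -1;0 0 0 0 0 0 -1;0 0 0 0 0 0 -1'; python3 -m pendant '0 1.5 0 0 0 0 -1;0 0 0 0 0 0 -1;0 0 0 0 0 0 -1'
```

```text
time: 22.77
tool_pos: [644.0, 223.3, 26.5]
orientation: [-1.208, 1.207, -1.209]
wrist_force: [-0.4, 0.7, -1.4]
gripper_width: 8.2
time: 23.02
tool_pos: [643.7, 223.3, 24.2]
orientation: [-1.208, 1.207, -1.209]
wrist_force: [0.8, -0.2, 2.6]
gripper_width: 7.9
```

Near contact; release, lift, then head to foot 2.

```bash
python3 -m pendant '0 0.7 0 0 0 0 -1;0 0 0 0 0 0 -1;0 0 0 0 0 0 0;0 0 0 0 0 0 0;0 0 0 0 0 0 0;0 0 0 0 0 0 0;0 -25 0 0 0 0 0;0 -35 0 0 0 0 0;0 -40 0 0 0 0 0;0 -30 0 0 0 0 0'; python3 -c "
from h import *;go(410,-225.5,150,0)"
```

```text
time: 23.85
tool_pos: [643.1, 223.2, 155.6]
orientation: [-1.209, 1.207, -1.209]
wrist_force: [1.4, -0.0, 0.9]
gripper_width: 42.5
t23.85 pos [643.1 223.2 155.6] F [ 1.4 -0.   0.9] w 42.5
R
 [[ 0.001  0.001  1.   ]
 [-1.     0.     0.001]
 [-0.    -1.     0.001]]
yaw now 0.1 turn ay 0.1 after-turn dx dy dz 448.7 5.6 -233.1 tilt Y [ 0.001  0.    -1.   ]
```

```bash
python3 -m pendant '20 0 -10 0 0 0 0;34 0 -18 0 0 0 0;34 0 -18 0 0 0 0;34 0 -18 0 0 0 0;34 0 -18 0 0 0 0;34 0 -18 0 0 0 0;34 0 -18 0 0 0 0;34 0 -18 0 0 0 0;34 0 -18 0 0 0 0;34 0 -18 0 0 0 0'; python3 -m pendant '34 0 -18 0 0 0 0;34 0 -18 0 0 0 0;30 0 -14 0 0 0 0;16 0 -7 0 0 0 0;8 0 -4 0 0 0 0;0 0 0 0 0 0 0;0 0 0 0 0 0 0;0 0 0 0 0 0 0'
python3 - <<'E'
from h import *
f=grab_frame("top");cv2.imwrite("pics/t14.png",f["pixels"][:,:,::-1]);W=cloud(f)
P=W[190:225,185:225].reshape(-1,3);q=P[(P[:,2]>48)&(P[:,2]<60)];print("foot1 stem",len(q),q.mean(0))
f=grab_frame("wrist");cv2.imwrite("pics/w14.png",f["pixels"][:,:,::-1])
go(410,-225.5,23,0)
E
```

```text
time: 24.68
tool_pos: [470.1, -104.3, 152.7]
orientation: [-1.21, 1.208, -1.209]
wrist_force: [1.9, -1.3, 0.6]
gripper_width: 42.7
time: 25.35
tool_pos: [410.9, -224.0, 152.7]
orientation: [-1.21, 1.208, -1.207]
wrist_force: [0.7, 1.0, 0.4]
gripper_width: 42.8
foot1 stem 22 [633.10280562 222.09651378  55.05693364]
t25.45 pos [ 410.9 -224.   152.7] F [0.3 0.2 0.5] w 43.2
R
 [[ 0.003 -0.     1.   ]
 [-1.     0.     0.003]
 [-0.    -1.    -0.   ]]
yaw now 0.2 turn ay 0.2 after-turn dx dy dz 1.5 129.7 -0.9 tilt Y [-0.  0. -1.]
```

View pics/t14.png

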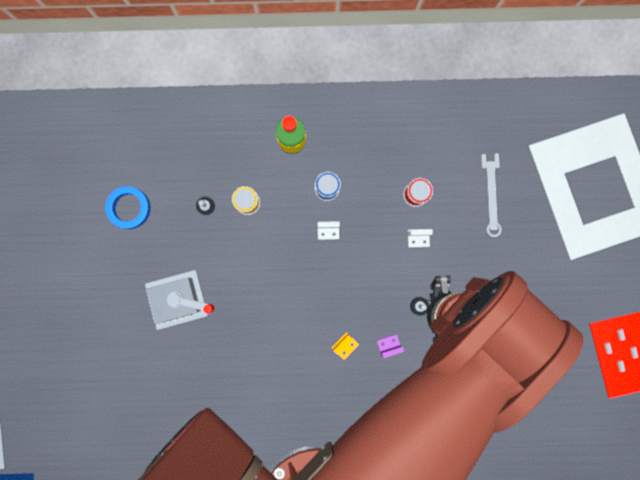

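View pics/w14.png

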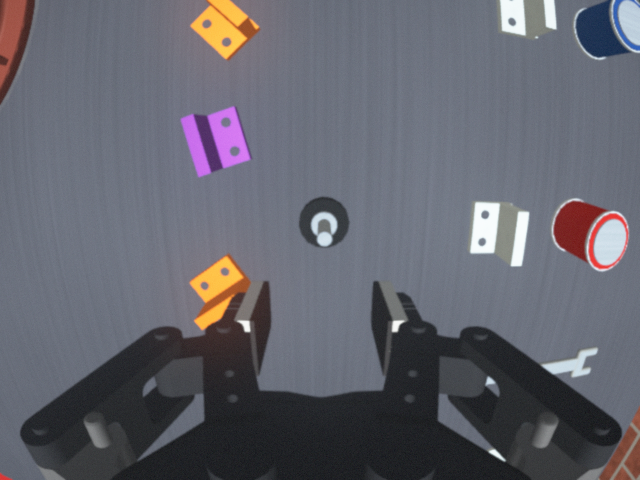

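Run:
```python
from h import *
f=grab_frame("top");W=cloud(f);im=f["pixels"]
c=im[180:230,180:230];cv2.imwrite("pics/c15.png",cv2.resize(c,None,fx=10,fy=10,interpolation=cv2.INTER_CUBIC)[:,:,::-1])
g=im[180:230,180:230].sum(2);v,u=np.nonzero(g<180);P=W[180:230,180:230][v,u]
m=abs(P[:,2]-12)<5;print("disc px",u.mean()+180,v.mean()+180,"dark ext mid",(u.min()+u.max())/2+180,(v.min()+v.max())/2+180, P[m].mean(0))
for uv in((246,200,62),):print(px(f,*uv))
print(px(f,(u.min()+u.max())/2+180,(v.min()+v.max())/2+180,10))
```

```text
disc px 210.82142857142858 218.6547619047619 dark ext mid 209.0 217.0 [606.68720703 211.12504956  12.62542741]
[637.89175073 129.9010847   62.        ]
[610.2997137  215.03360168  10.        ]
```

View pics/c15.png

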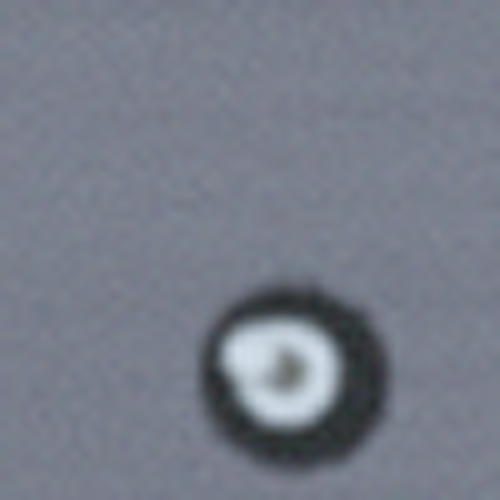

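Foot 1 has just been shoved aside (moved from (205,205) to (209,217) between pictures), so I'll put it back after foot 2. Foot 2 in the wrist view is at (324,225), centred between the pads.

```bash
python3 -m pendant '1 25 0 0 0 0 0;0 30 0 0 0 0 0;0 30 0 0 0 0 0;0 24 0 0 0 0 0;0 14 0 0 0 0 0;0 6 0 0 0 0 0;0 0 0 0 0 0 0;0 0 0 0 0 0 -1;0 0 0 0 0 0 -1;0 0 0 0 0 0 -1'; python3 -m pendant '0 0 0 0 0 0 -1;0 0 0 0 0 0 -1;0 -10 0 0 0 0 -1;0 -25 0 0 0 0 -1;0 -30 0 0 0 0 -1;0 -30 0 0 0 0 -1;0 -20 0 0 0 0 -1;0 0 0 0 0 0 -1;0 0 0 0 0 0 -1;0 0 0 0 0 0 -1'
python3 - <<'E'
from h import *
f=grab_frame("wrist");cv2.imwrite("pics/w15.png",f["pixels"][:,:,::-1])
go(649.3,-137,140,0)
E
```

```text
time: 26.33
tool_pos: [411.3, -226.8, 25.2]
orientation: [-1.21, 1.206, -1.21]
wrist_force: [0.4, -0.9, -0.8]
gripper_width: 8.3
time: 27.17
tool_pos: [410.0, -225.8, 138.1]
orientation: [-1.21, 1.209, -1.208]
wrist_force: [-0.4, -0.3, -0.5]
gripper_width: 8.3
t27.22 pos [ 409.8 -225.6  137.6] F [ 0.3  0.2 -1.4] w 8.1
R
 [[ 0.001 -0.001  1.   ]
 [-1.     0.001  0.001]
 [-0.001 -1.    -0.001]]
yaw now 0.1 turn ay 0.1 after-turn dx dy dz -88.6 -2.4 239.5 tilt Y [-0.001  0.001 -1.   ]
```

View pics/w15.png

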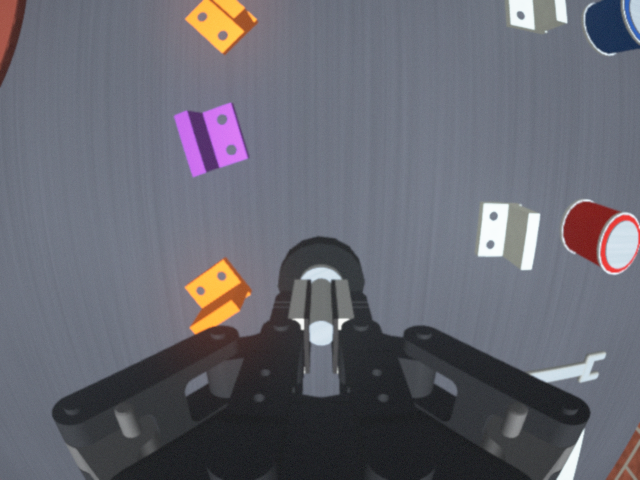

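```bash
python3 -m pendant '-6 0 16 0 0 0 -1;-12 0 32 0 0 0 -1;-12 0 32 0 0 0 -1;-12 0 32 0 0 0 -1;-12 0 32 0 0 0 -1;-12 0 32 0 0 0 -1;-11 0 30 0 0 0 -1;-8 0 20 0 0 0 -1;-4 0 13.5 0 0 0 -1;0 0 0 0 0 0 -1'; python3 -m pendant '0 0 0 0 0 0 -1;0 0 0 0 0 0 -1;0 0 0 0 0 0 -1';python3 - <<'E'
from h import *
f=grab_frame("wrist");cv2.imwrite("pics/w16.png",f["pixels"][:,:,::-1])
go(649.3,-137,23,0)
E
```

```text
time: 28.05
tool_pos: [650.8, -135.3, 136.3]
orientation: [-1.211, 1.209, -1.205]
wrist_force: [0.5, -0.6, -1.6]
gripper_width: 7.9
time: 28.3
tool_pos: [648.8, -137.2, 138.3]
orientation: [-1.21, 1.21, -1.208]
wrist_force: [0.4, -0.7, -0.7]
gripper_width: 8.1
t28.35 pos [ 649.  -137.3  138.6] F [-0.1 -1.  -1.3] w 8.2
R
 [[ 0.    -0.001  1.   ]
 [-1.     0.     0.   ]
 [-0.    -1.    -0.001]]
yaw now 0.0 turn ay 0.0 after-turn dx dy dz -0.3 115.6 0.3 tilt Y [-0.001  0.    -1.   ]
```

View pics/w16.png

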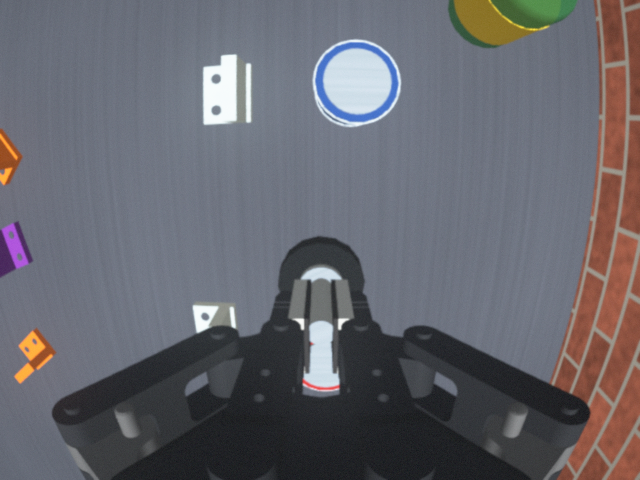

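```bash
python3 -m pendant '0 25 0 0 0 0 -1;0 30 0 0 0 0 -1;0 30 0 0 0 0 -1;0 14 0 0 0 0 -1;0 8 0 0 0 0 -1;0 4 0 0 0 0 -1;0 2 0 0 0 0 -1;0 1 0 0 0 0 -1;0 0 0 0 0 0 -1;0 0 0 0 0 0 -1'; python3 -m pendant '0 1 0 0 0 0 -1;0 0 0 0 0 0 -1;0 0 0 0 0 0 -1'
```

```text
time: 29.18
tool_pos: [650.6, -137.2, 26.1]
orientation: [-1.209, 1.207, -1.21]
wrist_force: [0.8, -0.3, -1.0]
gripper_width: 8.3
time: 29.43
tool_pos: [650.7, -137.2, 25.0]
orientation: [-1.209, 1.207, -1.21]
wrist_force: [0.6, 0.4, 5.6]
gripper_width: 8.1
```

Contact. Release, lift, and locate foot 1 again.

```bash
python3 -m pendant '0 0.5 0 0 0 0 -1;0 0 0 0 0 0 -1;0 0 0 0 0 0 0;0 0 0 0 0 0 0;0 0 0 0 0 0 0;0 0 0 0 0 0 0;0 -25 0 0 0 0 0;0 -35 0 0 0 0 0;0 -40 0 0 0 0 0;0 -30 0 0 0 0 0'
python3 - <<'E'
from h import *
f=grab_frame("top");W=cloud(f);im=f["pixels"];cv2.imwrite("pics/t17.png",im[:,:,::-1])
P=W[195:240,185:235].reshape(-1,3);q=P[(P[:,2]>46)&(P[:,2]<60)];print("foot1 stem",len(q),q.mean(0))
q=P[(P[:,2]>8)&(P[:,2]<20)][:,:2].astype(np.float32);print(cv2.minEnclosingCircle(q),len(q),q.mean(0))
go(q[:,0].mean(),q[:,1].mean(),150,0)
E
```

```text
time: 30.27
tool_pos: [650.0, -136.9, 156.0]
orientation: [-1.209, 1.207, -1.21]
wrist_force: [1.0, -1.3, 0.7]
gripper_width: 42.5
foot1 stem 32 [619.72871701 196.88146729  56.14569844]
((622.3094482421875, 222.3820343017578), 41.27315902709961) 230 [608.7559  214.49619]
t30.32 pos [ 652.4 -138.   162.9] F [ 0.6 -0.9  6.2] w 42.9
R
 [[ 0.001  0.009  1.   ]
 [-1.    -0.004  0.001]
 [ 0.004 -1.     0.009]]
yaw now 0.1 turn ay 0.1 after-turn dx dy dz -352.5 12.9 -43.6 tilt Y [ 0.009 -0.004 -1.   ]
```

View pics/t17.png

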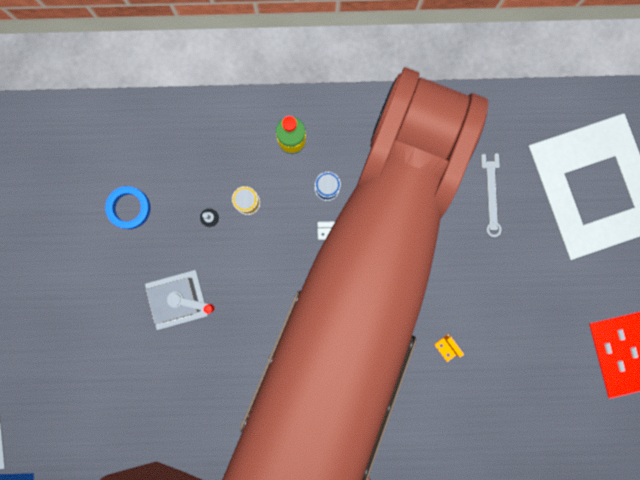

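```bash
python3 -m pendant '-20 0 -2 0 0 0 0;-36 0 -4 0 0 0 0;-36 0 -4 0 0 0 0;-36 0 -4 0 0 0 0;-36 0 -4 0 0 0 0;-36 0 -4 0 0 0 0;-36 0 -4 0 0 0 0;-36 0 -4 0 0 0 0;-36 0 -4 0 0 0 0;-30 0 -4 0 0 0 0'; python3 -m pendant '-14 4 -2 0 0 0 0;0 0 0 0 0 0 0;0 0 0 0 0 0 0;0 0 0 0 0 0 0'
python3 - <<'E'
from h import *
s,M=st();f=grab_frame("wrist");cv2.imwrite("pics/w18.png",f["pixels"][:,:,::-1])
f=grab_frame("top");W=cloud(f);im=f["pixels"];cv2.imwrite("pics/t18.png",im[:,:,::-1])
P=W[195:230,375:415].reshape(-1,3)
P=W[170:215,355:400].reshape(-1,3);q=P[(P[:,2]>48)&(P[:,2]<60)];print("foot2 stem",len(q),q.mean(0),np.ptp(q,axis=0))
E
```

```text
time: 31.15
tool_pos: [610.8, 203.5, 152.8]
orientation: [-1.21, 1.208, -1.208]
wrist_force: [0.2, 0.5, 0.6]
gripper_width: 42.7
time: 31.48
tool_pos: [609.6, 214.0, 148.8]
orientation: [-1.21, 1.209, -1.209]
wrist_force: [-0.0, -0.4, -0.5]
gripper_width: 43.0
t31.48 pos [609.6 214.  148.8] F [-0.  -0.4 -0.5] w 43.0
R
 [[ 0.    -0.     1.   ]
 [-1.    -0.001  0.   ]
 [ 0.001 -1.    -0.   ]]
foot2 stem 20 [ 646.65366389 -136.67453048   54.88707461] [ 9.00354902  9.98393303 10.60167766]
```

View pics/w18.png

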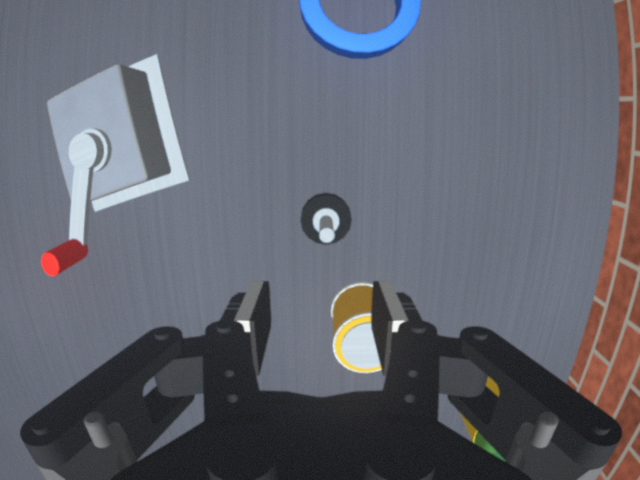

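View pics/t18.png

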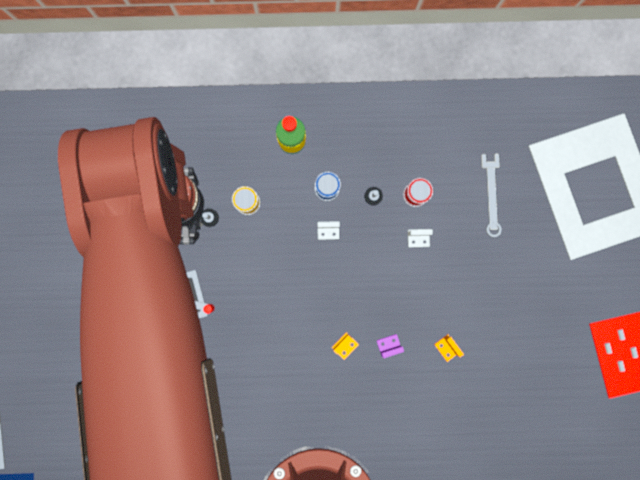

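Foot 2 stands 1 mm from red_left; foot 1 is centred under the gripper at (326,222). Regrasp.

```bash
python3 -m pendant '0 25 1 0 0 0 0;0 30 0 0 0 0 0;0 30 0 0 0 0 0;0 21 0 0 0 0 0;0 14 0 0 0 0 0;0 6 0 0 0 0 0;0 0 0 0 0 0 0;0 0 0 0 0 0 -1;0 0 0 0 0 0 -1;0 0 0 0 0 0 -1'; python3 -m pendant '0 0 0 0 0 0 -1;0 0 0 0 0 0 -1;0 -10 0 0 0 0 -1;0 -20 0 0 0 0 -1;0 -10 0 0 0 0 -1;0 0 0 0 0 0 -1;0 0 0 0 0 0 -1;0 0 0 0 0 0 -1;0 0 0 0 0 0 -1'
python3 - <<'E'
from h import *
f=grab_frame("wrist");cv2.imwrite("pics/w19.png",f["pixels"][:,:,::-1])
go(642,223,62,0)
E
```

```text
time: 32.42
tool_pos: [611.9, 215.2, 25.1]
orientation: [-1.207, 1.206, -1.21]
wrist_force: [0.7, -0.2, -1.9]
gripper_width: 8.3
time: 33.17
tool_pos: [609.7, 215.0, 61.9]
orientation: [-1.211, 1.21, -1.208]
wrist_force: [-0.6, -0.3, -2.4]
gripper_width: 8.3
t33.22 pos [609.8 215.   62. ] F [-0.1  0.1 -1.1] w 8.1
R
 [[ 0.001 -0.002  1.   ]
 [-1.    -0.     0.001]
 [ 0.    -1.    -0.002]]
yaw now 0.1 turn ay 0.1 after-turn dx dy dz -8.0 -0.0 32.2 tilt Y [-0.002 -0.    -1.   ]
```

View pics/w19.png

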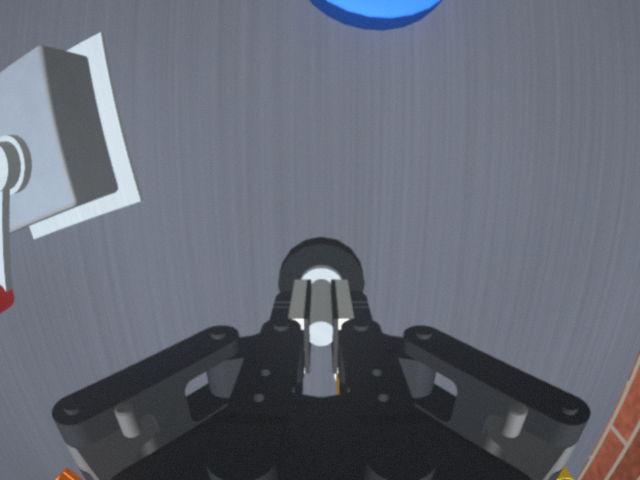

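```bash
python3 -m pendant '-3 0 10 0 0 0 -1;-3 0 13 0 0 0 -1;-2 0 9 0 0 0 -1;0 0 0 0 0 0 -1;0 15 0 0 0 0 -1;0 12 0 0 0 0 -1;0 8 0 0 0 0 -1;0 3 0 0 0 0 -1;0 0 0 0 0 0 -1;0 0 0 0 0 0 -1'; python3 -m pendant '0 1 0 0 0 0 -1;0 0 0 0 0 0 -1;0 0 0 0 0 0 -1'
```

```text
time: 34.05
tool_pos: [641.8, 223.0, 24.6]
orientation: [-1.21, 1.209, -1.208]
wrist_force: [0.3, -0.4, -1.0]
gripper_width: 8.0
time: 34.3
tool_pos: [642.0, 223.1, 24.5]
orientation: [-1.21, 1.209, -1.208]
wrist_force: [-4.8, -0.2, 5.4]
gripper_width: 8.0
```

Contact. Release and lift, then go to the lever position.

```bash
python3 -m pendant '0 0 0 0 0 0 0;0 0 0 0 0 0 0;0 0 0 0 0 0 0;0 0 0 0 0 0 0;0 -25 0 0 0 0 0;0 -35 0 0 0 0 0;0 -40 0 0 0 0 0;0 -30 0 0 0 0 0;0 0 0 0 0 0 -1;0 0 0 0 0 0 -1'; python3 -c "
from h import *;go(378,189,150,15.7)"
```

```text
time: 35.13
tool_pos: [644.0, 223.4, 156.8]
orientation: [-1.206, 1.205, -1.21]
wrist_force: [-0.6, 0.7, -0.5]
gripper_width: 19.4
t35.13 pos [644.  223.4 156.8] F [-0.6  0.7 -0.5] w 19.4
R
 [[ 0.001  0.005  1.   ]
 [-1.     0.001  0.001]
 [-0.001 -1.     0.005]]
yaw now 0.1 turn ay -15.6 after-turn dx dy dz -38.9 6.8 -265.4 tilt Y [ 0.005  0.001 -1.   ]
```

```bash
python3 -m pendant '0 0 0 0 -5.2 0 -1;0 0 0 0 -5.2 0 -1;0 0 0 0 -5.2 0 -1;-3 0 -20 0 0 0 -1;-5 0 -35 0 0 0 -1;-5 0 -35 0 0 0 -1;-5 0 -35 0 0 0 -1;-5 0 -35 0 0 0 -1;-5 0 -35 0 0 0 -1;-5 0 -35 0 0 0 -1';python3 -m pendant '-4 0 -23 0 0 0 -1;-2 0 -12 0 0 0 -1;0 0 0 0 0 0 -1;0 0 0 0 0 0 -1;0 0 0 0 0 0 -1'
cat > chk.py <<'E'
from h import *
f=grab_frame("top");W=cloud(f);im=f["pixels"];K=f["camera_matrix"];T=f["world_from_camera"]
import sys
if len(sys.argv)>1: cv2.imwrite(sys.argv[1],im[:,:,::-1])
def near(n,x,y,lo,hi,r=26):
    P=W.reshape(-1,3);m=(np.hypot(P[:,0]-x,P[:,1]-y)<r)&(P[:,2]>lo)&(P[:,2]<hi);q=P[m]
    if len(q)>5:
        print(n,len(q),q.mean(0).round(1),"rect",[np.round(v,1) for v in cv2.minAreaRect(q[:,:2].astype(np.float32))])
    else: print(n,"none",len(q))
near("br1 flange want 585.7 -37.8",585.7,-37.8,38,48,32)
near("br2 flange want 567.3 -227.3",567.3,-227.3,38,48,32)
near("foot1 want 640.2 223",640.2,223,46,62)
near("foot2 want 647.3 -137.3",647.3,-137.3,46,62)
near("foot1 disc",640.2,223,8,20)
near("foot2 disc",647.3,-137.3,8,20)
near("knob",420,204,85,105)
E
python3 chk.py pics/t20.png;python3 -c "
from h import *;go(378,189,73,15.7)"
```

```text
time: 35.97
tool_pos: [409.6, 192.5, 151.9]
orientation: [-1.328, 1.007, -1.004]
wrist_force: [-0.9, -1.0, 1.6]
gripper_width: 0.1
time: 36.38
tool_pos: [377.2, 189.1, 153.5]
orientation: [-1.327, 1.006, -1.006]
wrist_force: [-0.0, 0.4, -0.7]
gripper_width: -0.1
br1 flange want 585.7 -37.8 101 [585.1 -37.9  42.9] rect [array([585.4, -37.7]), array([10.3, 43.8]), np.float64(2.4)]
br2 flange want 567.3 -227.3 102 [ 563.8 -229.5   43.1] rect [array([ 564. , -230.1]), array([10.2, 43.1]), np.float64(0.9)]
foot1 want 640.2 223 22 [637.3 222.8  55.4] rect [array([637.1, 223.2]), array([9.9, 8.5]), np.float64(85.3)]
foot2 want 647.3 -137.3 22 [ 646.4 -136.1   55.9] rect [array([ 646.1, -136.5]), array([8.3, 9.4]), np.float64(1.6)]
foot1 disc 230 [637.  222.5  13.3] rect [array([637.6, 223.1]), array([38.1, 38.6]), np.float64(17.4)]
foot2 disc 225 [ 645.8 -135.9   13.7] rect [array([ 646.2, -136.7]), array([36.5, 38.6]), np.float64(87.9)]
knob 71 [420.5 205.1  98.6] rect [array([420.6, 205.8]), array([17.3, 15.7]), np.float64(48.0)]
t36.43 pos [377.3 189.1 153.6] F [0.4 0.6 0.6] w 0.2
R
 [[ 0.27  -0.001  0.963]
 [-0.963 -0.     0.27 ]
 [ 0.    -1.    -0.001]]
yaw now 15.6 turn ay -0.1 after-turn dx dy dz 0.3 80.6 0.6 tilt Y [-0.001 -0.    -1.   ]
```

View pics/t20.png

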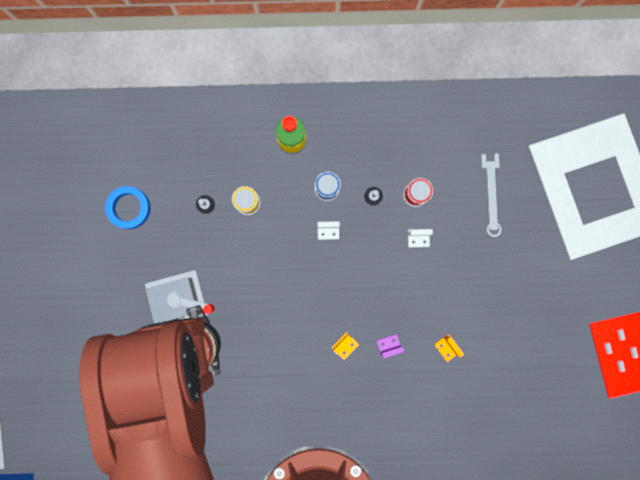

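All parts are within 5 mm of their spots. Second lever swing.

```bash
python3 -m pendant '0 25 0 0 0 0 -1;0 30 0 0 0 0 -1;0 18 0 0 0 0 -1;0 7 0 0 0 0 -1;0 0 0 0 0 0 -1;0 0 0 0 0 0 -1';python3 -m pendant '0 0 10 0 0 0 -1;0 0 12 0 0 0 -1;0 0 12 0 0 0 -1;0 0 12 0 0 0 -1;0 0 12 0 0 0 -1;0 0 12 0 0 0 -1;0 0 10 0 0 0 -1;0 0 8 0 0 0 -1;0 0 4 0 0 0 -1;0 0 0 0 0 0 -1';python3 -m pendant '0 0 4 0 0 0 -1;0 0 3 0 0 0 -1;0 0 0 0 0 0 -1;0 0 0 0 0 0 -1'
```

```text
time: 36.93
tool_pos: [377.2, 189.2, 74.7]
orientation: [-1.326, 1.006, -1.006]
wrist_force: [0.3, 0.4, -0.1]
gripper_width: -0.2
time: 37.77
tool_pos: [465.8, 214.6, 75.3]
orientation: [-1.326, 1.006, -1.004]
wrist_force: [-5.8, 0.7, 1.5]
gripper_width: -0.2
time: 38.1
tool_pos: [471.5, 216.6, 75.2]
orientation: [-1.327, 1.007, -1.003]
wrist_force: [-6.4, 1.6, 1.8]
gripper_width: -0.1
```

```bash
python3 -m pendant '0 0 4 0 0 0 -1;0 0 0 0 0 0 -1;0 0 0 0 0 0 -1;0 0 0 0 0 0 -1'
python3 - <<'E'
from h import *
f=grab_frame("wrist");cv2.imwrite("pics/w21.png",f["pixels"][:,:,::-1])
st()
E
```

```text
time: 38.43
tool_pos: [473.3, 217.4, 74.9]
orientation: [-1.33, 1.009, -1.001]
wrist_force: [-18.4, 1.1, 7.6]
gripper_width: 0.0
t38.48 pos [473.3 217.4  74.9] F [-17.6  -0.    7.6] w 0.1
R
 [[ 0.271 -0.006  0.963]
 [-0.963  0.     0.271]
 [-0.002 -1.    -0.005]]
```

View pics/w21.png

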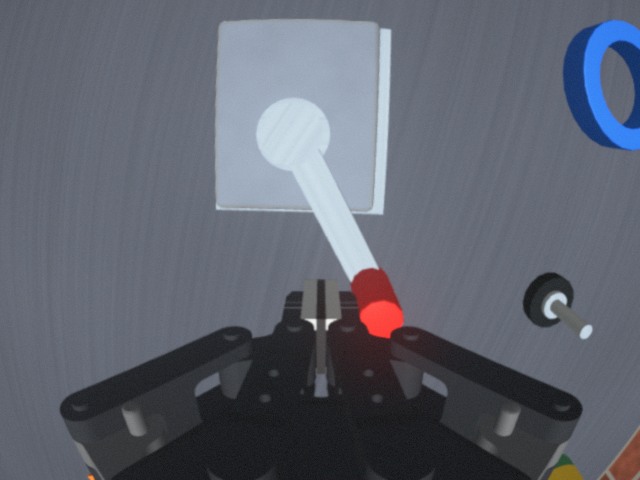

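Stop reached again (18 N, same position as before). Retreat and rise.

```bash
python3 -m pendant '0 0 -8 0 0 0 -1;0 0 -12 0 0 0 -1;0 0 -12 0 0 0 -1;0 0 -12 0 0 0 -1;0 0 -12 0 0 0 -1;0 0 -12 0 0 0 -1;0 0 -12 0 0 0 -1;0 0 -12 0 0 0 -1;0 0 -12 0 0 0 -1;0 0 0 0 0 0 -1';python3 -m pendant '0 -20 0 0 0 0 -1;0 -30 0 0 0 0 -1;0 -35 0 0 0 0 -1;0 -30 0 0 0 0 -1;0 -20 0 0 0 0 -1;0 0 0 0 0 0 -1;0 0 0 0 0 0 -1;0 0 0 0 0 0 -1'; python3 chk.py pics/t22.png
python3 - <<'E'
from h import *
f=grab_frame("scene");cv2.imwrite("pics/s22.png",f["pixels"][:,:,::-1])
E
```

```text
time: 39.32
tool_pos: [375.7, 188.9, 75.8]
orientation: [-1.325, 1.004, -1.006]
wrist_force: [0.4, 0.4, -0.3]
gripper_width: 0.4
time: 39.98
tool_pos: [376.3, 189.0, 209.1]
orientation: [-1.326, 1.005, -1.006]
wrist_force: [-0.9, 0.8, -0.8]
gripper_width: -0.5
br1 flange want 585.7 -37.8 103 [585.1 -37.1  42.8] rect [array([585. , -37.9]), array([43.6, 10.5]), np.float64(89.3)]
br2 flange want 567.3 -227.3 103 [ 563.9 -229.4   43.3] rect [array([ 563.4, -230.3]), array([44.6, 10.2]), np.float64(89.5)]
foot1 want 640.2 223 23 [637.4 222.9  54.2] rect [array([637.1, 223. ]), array([8.6, 9.4]), np.float64(1.4)]
foot2 want 647.3 -137.3 22 [ 646.6 -136.4   55.4] rect [array([ 646. , -136.6]), array([8.3, 9.5]), np.float64(1.5)]
foot1 disc 221 [637.  222.1  13.3] rect [array([637.6, 223.3]), array([39.1, 37.7]), np.float64(43.5)]
foot2 disc 227 [ 645.7 -136.    13.8] rect [array([ 646.3, -136.6]), array([36.9, 39. ]), np.float64(86.4)]
knob 71 [420.4 205.2  98.4] rect [array([420.3, 205.8]), array([16.4, 16.8]), np.float64(67.6)]
```

View pics/s22.png

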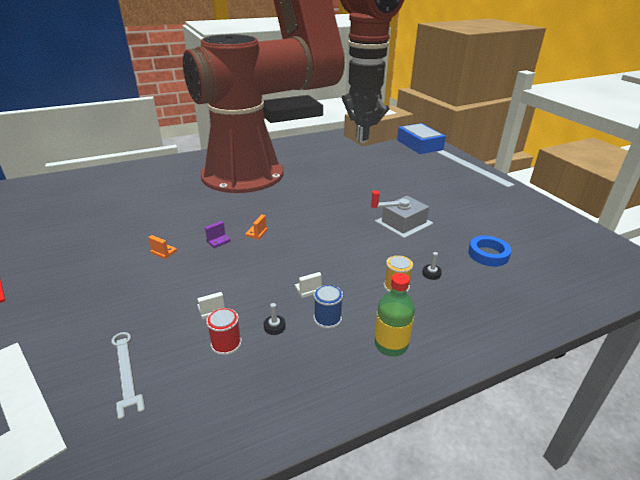

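View pics/t22.png

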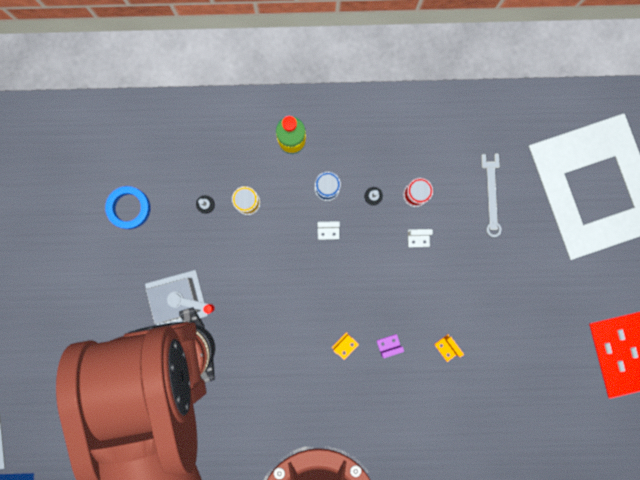

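The pictures show both brackets and both feet upright in place, the lever at rest (knob (208,309)), and the bottle, tape and wrench where they were.

```bash
python3 -c "
from workcell import arm;print(arm.hand_in())"
```

```text
the job is handed in; nothing more can be done
None
```

The job is done and handed in at about 40 s on the robot's clock; no verdict was reported. Only two white brackets and two levelling feet were on the bench.

- **Brackets:** they stand in front of the blue and red tins. The last top-camera check put their centres about 1 mm and 4 mm from their points, with flanges within about 2.5° of square.
- **Feet:** they stand to the left of the yellow and red tins, about 3 mm and 1 mm from their points.
- **Lever:** I swung it to its stop after the brackets and again after the feet. Each time the force rose to about 17–18 N at the stop, and the last picture shows the knob back at rest.
- **Knock:** the foot by the yellow tin was shoved about 3 cm aside partway through. I picked it up and put it back before the second lever swing.
- **Bystanders:** the bottle, tape and wrench look unmoved in the last pictures; I did not measure them.

No check failed. The arm's own position reading ran up to about 5 mm ahead of the camera in x at the placed parts, well inside the 16 mm tolerance.

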